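# Re-lay a teak deck section hard against its neighbour under the upper shelf

## Task

The lower deck of the stepped teak shelf is being re-laid after washing out the sand. Take the loose two-slat section from the table, lay it flat, cleats down, across the two bearers of the right-hand bay, and slide it back under the upper shelf until its long edge butts flush against the rear section that carries the yellow mask case, ends in line. Press it up snug for a moment, so that you feel it bear against its neighbour along the whole edge, but do not shove that rear section back or disturb the case, mask, snorkel or carabiner on the shelf.

Things in the scene. Friction and masses are not known exactly. Their poses are not given: they have to be found in the camera images.
- section_mid (a point): Centre of the loose teak deck section, on the table right of the shelf: 60 mm (x) by 190 mm (y) by 24 mm high, 0.17 kg; 12 mm above its underside. Upper 16 mm: two slats along y with square edges, 6 mm slot between. Lowest 8 mm: two cleats across, 18 mm wide, at y = -45 and +45 mm, 5 mm short of the long edges. z up; same either way round. Grip it across the 60 mm.
- section: The same loose section, by its underside: origin midway between the cleats' undersides, 12 mm below section_mid, axes the same. Alone on the bearers it slides at a push of 0.5 to 2 N.
- rear_face (a point): Middle of the rear section's front long edge, 89 mm above the table (12 mm above its cleats' underside). Axes: x back into the shelf, square to the edge; y along the edge; z up. When the loose section is home, section_mid lies 30 mm in front of this point, in line and level with it (-30, 0, 0 mm in these axes).
- rear: The rear section: three slats, 95 x 190 x 24 mm, built like the loose one, loose on the same two bearers under the upper shelf, up to 0.03 rad askew. The packed case on it (about 1 kg) holds it by friction: it slips only at a push of some 5 to 11 N. So a snug press is felt as 3 to 4 N more than the loose section needs to slide. Origin: centre of its underside.
- bay (a point): Middle of the right-hand bay of the fixed shelf, at the bearers' top faces, 85 mm up. Shelf axes: x back, away from the robot; y left; z up. The two bearers run front to back, x = -185 to +170 mm, bare in front of the rear section; clear opening between them y = -77.5 to +77.5 mm, nothing in it but a cross rail near each end, top 55 mm above the table. The laid left bay begins at y = +110 mm.
- rack: The fixed stepped teak shelf, 494 mm wide, 355 mm deep, 267 mm high, no back. Origin on the table under its middle, axes as the bay's. Slats laid on its bearers have their underside 85 mm and their top 101 mm above the table; a section's cleats hang 8 mm down between the bearers and clear them by 23 mm, so its centre is then 89 mm up.
- edge (a point): Middle, over the right-hand bay, of the upper shelf's lower front edge: 235 mm up, at x = -20 mm of the bay. The upper shelf is 32 mm thick and covers all behind this edge. When home, the loose section's front edge lies some 15 to 35 mm behind it, so a tool pushing there must lean back towards the robot. Posts 24 mm square under the shelf's ends, the nearer 120 to 145 mm right of the bay's middle.
- case_mid (a point): Centre of the yellow mask case (92 x 172 x 87 mm, lid shut) standing on the rear section.
- mask_mid (a point): Centre of the dive mask (86 x 182 x 52 mm) lying on the left half of the upper shelf, 267 mm up.
- snorkel_mid (a point): Middle of the straight part of the blue snorkel (350 mm long, tube 22 mm thick) lying front to back on the left-hand bay.
- carabiner_mid (a point): Middle of the steel carabiner (100 x 45 x 10 mm) lying on the front of the left-hand bay.

How it is judged:
By the outcome, as a careful person would: the job done as asked, in the order asked, and still so for the second after the job is handed in, with the robot touching nothing.
It also fails if it takes over 72 s, if anything falls off the work surface, if the arm or the gripper's body presses on something with over 40 N, if the wrist force passes 120 N, or if a joint passes its speed limit or range.

## Robot

A 6-joint arm with a two-finger parallel gripper is mounted at the origin on the work surface. World frame = base frame: x ahead of the robot, y to its left, z up, the work surface at z = 0. Lengths are in mm, angles in rad, forces in N, time in s.
With the tool pointing down it reaches from about 375 to 825 mm from the base axis. Payload 5.5 kg.
Tool frame: the origin (TCP) lies at the very end of the fingers, on their centre line; the grasp point (between the pads) lies 19 mm behind it; z points along the fingers, x is the direction in which the jaws open and shut, and the axes are right-handed (so a half turn about z gives the same grasp; the last joint's range is limited). The gripper opens to 85 mm and grips with 20 to 120 N. Pads are 22 mm wide; open, the fingers measure 114 mm over their backs; the gripper's body (76 mm by 85 mm) begins 54 mm behind the grasp point. The pads swing forward as they close: fully open they stand 13 mm farther back than shut.
Start: joints at [-1.25, 0.314, -0.047, 1.21, 0, 1.571], TCP at [189.192, -569.387, 231.299] pointing down, gripper open.
Joint ranges: [-2.67, 2.67], [-0.69, 1.73], [-1.03, 1.25], [-2.08, 2.16], [-1.42, 1.45], [-3.14, 3.14]. Speed limits (rad/s): [2.39, 2.39, 3.01, 3.14, 3.14, 3.14].

## Interface

Orientations are given as [roll, pitch, yaw] about the fixed x, y, z axes, in that order (R = Rz(yaw) Ry(pitch) Rx(roll)).
In Python, from workcell import arm gives the robot as it stands.
- The arm moves only by the tool send_rows, never from a script. Its argument "rows" is a list of rows, each an object with "dp": the shift along the tool's x, y, z in m, a list of three; "dr": the turn, a rotation vector about the tool's x, y, z in rad, a list of three; "jaw": the closure, from -1 (fully open) to 1 (shut), so that 0 is half open. In form: [{"dp": [dx, dy, dz], "dr": [wx, wy, wz], "jaw": jaw}, ...]. A call has 1 to 8 rows; each row shifts and turns the pose as measured when the row begins, along the tool's axes as they then stand; what a row does not reach is not made up. A row lasts 1/10 s, in which the tool goes at most 50 mm and 8.59 degrees, less where a joint would pass 70% of its speed; a pose out of reach is approached as far as the arm can. A call is refused whole if a number of a shift passes 0.05 or a number of a turn 0.15, either way. A call with a gripper value outside its range is refused whole. The fingers move at their own pace and stop on an object; the grip force is fixed at half the most. Time passes only in rows, so rows that do not move let the fingers close. It gives the time, the measured TCP pose, the force and the opening at its end, in the units of the state.
- arm.get_obs(): the state, without advancing time (a new reading comes with each control period).
- arm.get_image(name): name is "scene" or "top"; returns a dict with "image" (420x560x3 uint8, red, green, blue), "vfov" (degrees; the focal length in pixels is half the picture's height over the tangent of half this angle, whatever the lens; pixels are square), "cx", "cy" (the principal point, pixels), "view" (4x4, takes a point from world to camera coordinates). Camera axes: x right, y up, looking along -z (the intrinsics and any distortion apply to the point x, -y, -z); pixel columns grow to the right and rows downward; lengths in mm; the calibration is good to about 2 mm. A picture is of the moment at which its call begins. There is no depth.
- arm.close_job(): hands the job in, once; it reports no verdict.
Trained networks look in a picture, given as the dict that the camera call returned (one of the last four; its "shot" number tells which), for a name from the list of things; names that differ only in an ending like _2 or _b are one class to them, and where a whole thing is asked for, a point or a joint stands for the part that bears it (a point fixed in the world has none). Each returns a list of dicts, best first, with "score" (0 to 1); they miss things now and then, are a little off and sometimes report something else, mostly with a low value. They report only what shows in the picture. A call takes as long as a camera call.
- arm.find_in(thing, picture): "box" ([left, top, width, height] in pixels, round what is visible of it).
- arm.masks_of(thing, picture): "pixels" (420x560 bool, what is visible of it) and "box" ([left, top, width, height] in pixels, round what is visible of it).
- arm.landmark_of(thing, picture): "xy" ([column, row] in pixels: a listed point, or the origin of a listed thing).
The state is a dict: "t": time; "joints": joint angles; "joint_velocities": joint speeds; "joint_torque": joint torques, N m; "position": TCP position; "eef_rot": TCP orientation; "ft_force": force on the tool from outside, world axes, zero at the start; "moment": the same for the moment, N m; "gripper_width": finger opening in mm.
Only numpy, scipy, OpenCV 4.12 (cv2) and the standard library are available. Lean on these libraries where they do the work, as an engineer would, in place of code of your own. Each camera call takes 0.05 s, during which the arm holds its last target.

## Working session

There is one attempt and no reset: what is moved stays moved. The work goes in short steps, Python scripts to look and compute and a tool call to move; the robot and the scene stay as the last step left them, time stands still between calls to the robot, and variables do not carry over. Pictures are saved under pics/ and viewed, and the job is handed in when it is done.

Besides the shell and the picture viewer there is one more tool, called as name(argument=value, ...) on one line, values as JSON. send_rows: Moves the arm, as the interface text tells. Its arguments: {"type":"object","properties":{"rows":{"type":"array"}},"required":["rows"]}

```bash
mkdir -p pics; ls
cat > h.py <<'E'
import numpy as np, cv2
from workcell import arm
def save(im,name,scale=None):
    a=cv2.cvtColor(im["image"],cv2.COLOR_RGB2BGR)
    cv2.imwrite(f"pics/{name}.png",a)
E
python3 - <<'E'
from h import *
o=arm.get_obs()
for k,v in o.items(): print(k,np.round(v,3))
for n in ("scene","top"):
    im=arm.get_image(n); save(im,n+"0")
    print(n,{k:v for k,v in im.items() if k not in("image",)})
    for t in ["section_mid","section","rear_face","bay","rack","edge","case_mid","mask_mid","snorkel_mid","carabiner_mid","rear"]:
        print(t,[(np.round(d["xy"],1).tolist(),round(d["score"],2)) for d in arm.landmark_of(t,im)[:2]])
E
```

```text
pics
t 0.0
joints [-1.25   0.314 -0.048  1.21   0.     1.571]
joint_velocities [ 0.     0.     0.    -0.001 -0.    -0.001]
joint_torque [-0.0000e+00 -5.3960e+01  3.3974e+01  1.9000e-02 -0.0000e+00 -0.0000e+00]
position [ 189.024 -568.841  230.439]
eef_rot [-3.142e+00  2.000e-03 -1.250e+00]
ft_force [ 0.025  0.649 -0.011]
moment [ 0.02  -0.044  0.066]
gripper_width 85.3
scene {'vfov': 50.889090936548705, 'cx': 288.1079658872513, 'cy': 207.36142163547584, 'view': array([[-3.33592940e-01,  9.42695892e-01, -6.34078520e-03,
         1.72908801e+02],
       [-8.99555498e-01, -3.16300495e-01,  3.01253885e-01,
         5.10697402e+02],
       [ 2.81985206e-01,  1.06200057e-01,  9.53522885e-01,
        -1.43486363e+03],
       [ 0.00000000e+00,  0.00000000e+00,  0.00000000e+00,
         1.00000000e+00]]), 'shot': 1}
section_mid []
section [([195.7, 157.6], 0.82)]
rear_face [([384.6, 212.8], 0.24)]
bay []
rack [([340.5, 255.7], 0.74)]
edge [([308.5, 213.8], 0.79)]
case_mid [([290.1, 269.5], 0.72)]
mask_mid [([392.2, 267.4], 0.64)]
snorkel_mid []
carabiner_mid [([383.4, 210.7], 0.83)]
rear []
top {'vfov': 51.22757901847126, 'cx': 277.4875200994707, 'cy': 207.4405674964349, 'view': array([[-6.55345696e-03, -9.99977727e-01,  1.26390641e-03,
         3.50892062e+01],
       [ 9.84980618e-01, -6.23707710e-03,  1.72552257e-01,
        -6.26418876e+02],
       [-1.72540531e-01,  2.37573710e-03,  9.84999554e-01,
        -1.10781235e+03],
       [ 0.00000000e+00,  0.00000000e+00,  0.00000000e+00,
         1.00000000e+00]]), 'shot': 2}
section_mid [([400.7, 248.1], 0.87)]
section [([401.4, 255.4], 0.92)]
rear_face [([249.5, 171.3], 0.75)]
bay []
rack [([214.9, 204.9], 0.72)]
edge [([245.9, 196.0], 0.64)]
case_mid []
mask_mid [([155.3, 153.0], 0.56)]
snorkel_mid [([145.1, 195.9], 0.79)]
carabiner_mid [([184.5, 245.1], 0.58), ([215.6, 203.6], 0.45)]
rear [([253.6, 157.0], 0.5)]
```

View pics/scene0.png

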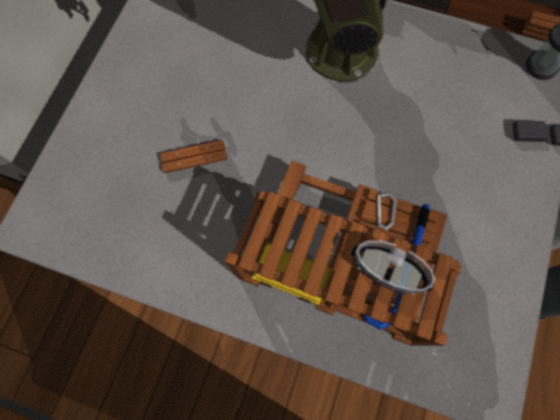

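View pics/top0.png

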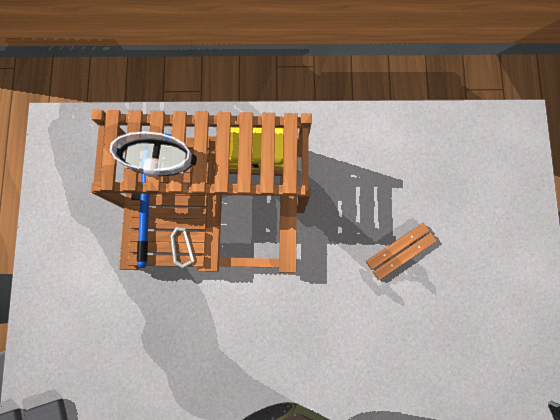

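Run:
```python
from h import *
a=cv2.imread("pics/top0.png")
cv2.imwrite("pics/top0z.png",cv2.resize(a[90:290,180:450],None,fx=2.9,fy=2.9,interpolation=cv2.INTER_CUBIC))
a=cv2.imread("pics/scene0.png")
cv2.imwrite("pics/scene0z.png",cv2.resize(a[130:350,150:460],None,fx=2.5,fy=2.5,interpolation=cv2.INTER_CUBIC))
```

```text
(no output)
```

View pics/top0z.png

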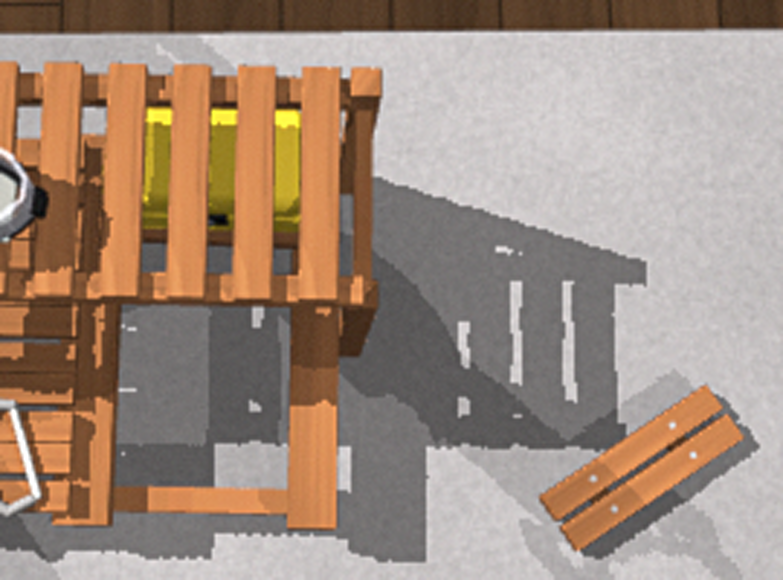

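View pics/scene0z.png

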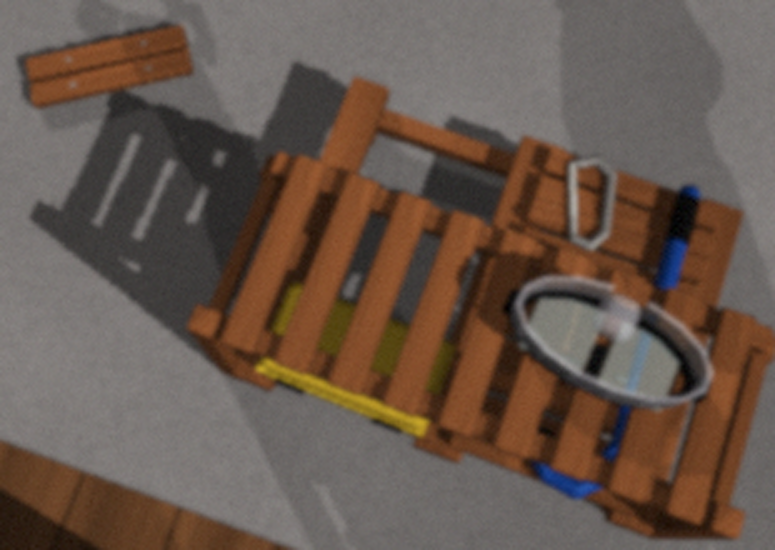

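Run:
```python
from h import *
a=cv2.imread("pics/top0.png")
def z(n,x,y,w,h,s):
    b=cv2.resize(a[y:y+h,x:x+w],None,fx=s,fy=s,interpolation=cv2.INTER_CUBIC)
    for i in range(0,w,10): cv2.putText(b,str(x+i),(int(i*s),10),0,.35,(255,255,255),1); cv2.line(b,(int(i*s),12),(int(i*s),18),(255,255,255),1)
    for i in range(0,h,10): cv2.putText(b,str(y+i),(0,int(i*s)),0,.35,(255,255,255),1)
    cv2.imwrite(f"pics/{n}.png",b)
z("tz1",205,185,110,95,7)
z("tz2",205,105,120,85,6.5)
```

```text
(no output)
```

View pics/tz1.png

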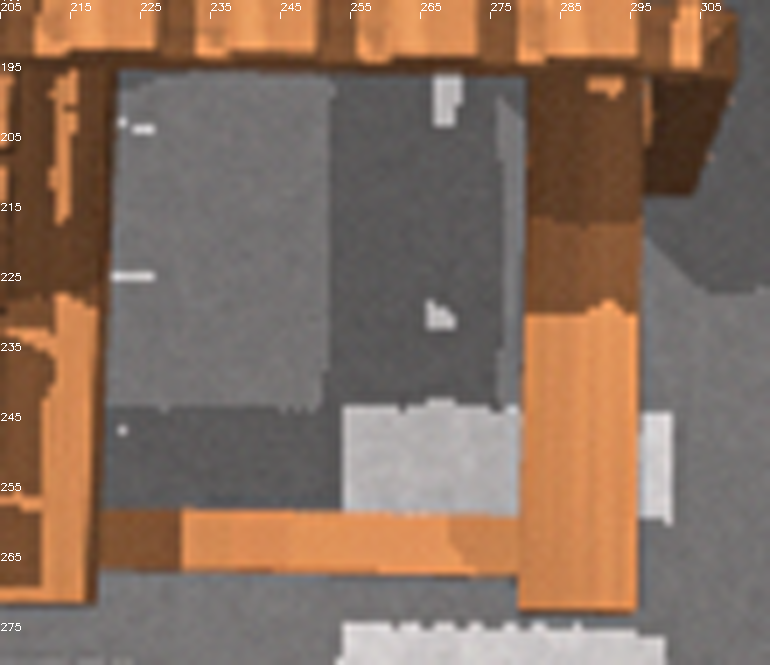

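View pics/tz2.png

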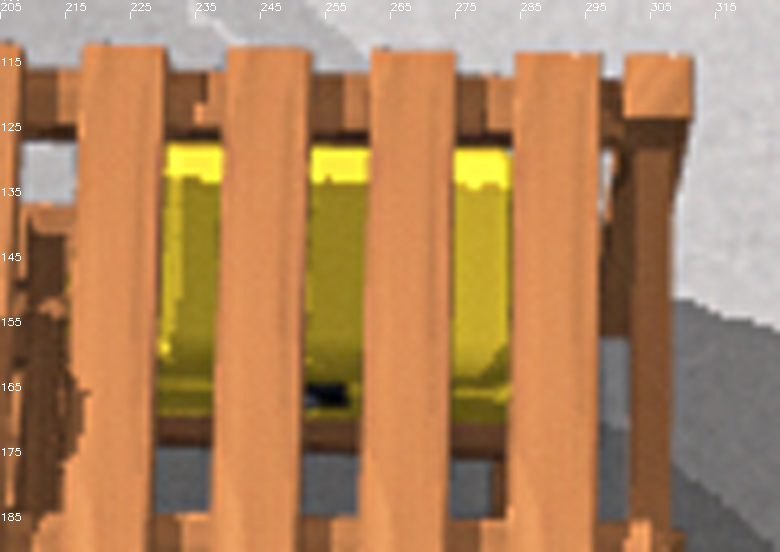

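```bash
cat >> h.py <<'E'
def cam(im):
    V=np.array(im["view"]); f=210/np.tan(np.radians(im["vfov"])/2); return V,f,im["cx"],im["cy"]
def proj(im,P):
    V,f,cx,cy=cam(im); p=np.atleast_2d(P)@V[:3,:3].T+V[:3,3]
    return np.c_[cx+f*p[:,0]/-p[:,2], cy-f*p[:,1]/-p[:,2]]
def back(im,uv,z):
    V,f,cx,cy=cam(im); uv=np.atleast_2d(uv).astype(float); R=V[:3,:3]; C=-R.T@V[:3,3]
    d=np.c_[(uv[:,0]-cx)/f,-(uv[:,1]-cy)/f,-np.ones(len(uv))]@R
    s=(z-C[2])/d[:,2]; return C+d*s[:,None]
E
python3 - <<'E'
from h import *
im=arm.get_image("top"); sc=arm.get_image("scene")
for m,n in((im,'top'),(sc,'scene')):
    V=np.array(m["view"]);print(n,"C",-V[:3,:3].T@V[:3,3])
print("section", [back(m,arm.landmark_of("section",m)[0]["xy"],0) for m in (im,sc)])
print("mid",back(im,arm.landmark_of("section_mid",im)[0]["xy"],12))
print("edge",[back(m,arm.landmark_of("edge",m)[0]["xy"],235) for m in (im,sc)])
print("rf",back(im,arm.landmark_of("rear_face",im)[0]["xy"],89))
print("bearer front corners",back(im,[(279,271.5),(295.8,271.7),(217.8,270.7),(205,270.3)],85))
print("bearer inner/outer far",back(im,[(280,197),(296.3,197),(296,230),(279.5,240)],85))
for nm,c in(("strip L",233),("M",253),("R",278)):
    a=cv2.cvtColor(im["image"],cv2.COLOR_RGB2GRAY); print(nm,[a[160:185,c-2:c+3].mean(1).round().astype(int).tolist()])
mk=arm.masks_of("section",im)[0]; print(mk["score"])
r=cv2.minAreaRect(np.argwhere(mk["pixels"])[:,::-1].astype(np.float32)); b=cv2.boxPoints(r);print(r,b)
B=back(im,b,20); print(B,B.mean(0)); 
for i in range(4): d=B[(i+1)%4]-B[i]; print(np.linalg.norm(d),np.arctan2(d[1],d[0]))
E
```

```text
top C [ 426.09787499   33.81327272 1199.24031662]
scene C [ 921.69212671  150.91602389 1215.4221063 ]
section [array([[ 513.7596184 , -300.11157871,    0.        ]]), array([[ 500.73564536, -297.03778392,    0.        ]])]
mid [[ 508.85176968 -294.11553295   12.        ]]
edge [array([[625.63739933, 100.45288581, 235.        ]]), array([[633.25558435,  99.19992435, 235.        ]])]
rf [[710.38341224 104.32749095  89.        ]]
bearer front corners [[457.50025088  28.3906739   85.        ]
 [456.72607604 -13.90581199  85.        ]
 [460.49898389 182.49521513  85.        ]
 [461.70668342 214.74434004  85.        ]]
bearer inner/outer far [[648.72346668  24.43013612  85.        ]
 [648.45710663 -17.84251863  85.        ]
 [562.35789754 -15.87215775  85.        ]
 [536.97908115  26.54775968  85.        ]]
strip L [[93, 85, 85, 105, 116, 83, 82, 87, 105, 68, 65, 66, 48, 47, 92, 91, 91, 89, 88, 89, 90, 88, 85, 97, 145]]
M [[104, 95, 87, 71, 38, 28, 42, 56, 96, 81, 67, 70, 69, 51, 55, 89, 87, 86, 86, 86, 88, 85, 87, 86, 80]]
R [[146, 126, 105, 81, 91, 132, 93, 82, 82, 82, 73, 69, 68, 62, 47, 51, 87, 86, 87, 86, 86, 87, 86, 81, 75]]
0.68
((400.4048156738281, 250.86038208007812), (23.4348087310791, 70.00398254394531), 55.7131233215332) [[364.88434 260.89706]
 [422.72357 221.46123]
 [435.9253  240.8237 ]
 [378.08606 280.25952]]
[[ 485.92527593 -201.99969296   20.        ]
 [ 591.46030184 -363.67147555   20.        ]
 [ 538.50693882 -395.94409389   20.        ]
 [ 434.58276602 -234.98303083   20.        ]] [ 512.61882065 -299.14957331   20.        ]
193.0683997435677 -0.992473967877459
62.01274506069828 -2.5942509497464856
191.59513959237148 2.144105989810301
61.024207489499155 0.5710264863925987
```

Run:
```python
from h import *
for n in ("top","scene"):
    ims=[]
    for i in range(4):
        im=arm.get_image(n); ims.append(im["image"].astype(float))
        if i<3: print(n,[(t,np.round(d["xy"],1).tolist(),round(d["score"],2)) for t in ("rear_face","rear","case_mid","bay","section_mid","section") for d in arm.landmark_of(t,im)[:1]])
    a=np.mean(ims,0); np.save(n+"_avg.npy",a); print("noise",np.std(np.array(ims),0).mean())
    import pickle; pickle.dump({k:im[k] for k in("vfov","cx","cy","view")},open(n+".pkl","wb"))
    x,y,w,h,s=(200,135,110,60,7) if n=="top" else (225,180,120,125,5)
    b=np.clip((a[y:y+h,x:x+w,::-1]/255)**.45*255,0,255).astype(np.uint8)
    b=cv2.resize(b,None,fx=s,fy=s,interpolation=cv2.INTER_CUBIC)
    for i in range(0,w,10): cv2.putText(b,str(x+i),(int(i*s),10),0,.35,(255,255,255),1); cv2.line(b,(int(i*s),12),(int(i*s),18),(255,255,255),1)
    for i in range(0,h,10): cv2.putText(b,str(y+i),(0,int(i*s)),0,.35,(255,255,255),1)
    cv2.imwrite(f"pics/{n}_g.png",b)
print(arm.get_obs()["t"])
```

```text
top [('rear_face', [250.5, 173.7], 0.73), ('rear', [252.4, 156.9], 0.57), ('section_mid', [399.3, 250.0], 0.78), ('section', [397.6, 251.8], 0.67)]
top [('rear_face', [251.5, 171.4], 0.73), ('rear', [251.8, 157.5], 0.61), ('case_mid', [251.4, 157.1], 0.74), ('section_mid', [399.8, 248.9], 0.67), ('section', [399.0, 253.2], 0.74)]
top [('rear_face', [251.2, 173.5], 0.49), ('rear', [251.3, 156.8], 0.56), ('case_mid', [253.5, 156.9], 0.6), ('section_mid', [397.9, 250.9], 0.85), ('section', [401.7, 252.6], 0.78)]
noise 1.2589506788929028
scene [('case_mid', [290.5, 272.1], 0.96), ('section_mid', [191.7, 155.7], 0.65), ('section', [194.7, 155.8], 0.56)]
scene [('case_mid', [291.8, 275.2], 0.57), ('section_mid', [194.0, 155.3], 0.57), ('section', [195.2, 158.2], 0.86)]
scene [('case_mid', [289.0, 273.8], 0.89), ('section_mid', [192.4, 156.2], 0.57), ('section', [195.6, 159.7], 0.84)]
noise 1.6396142765498996
3.85
```

View pics/top_g.png

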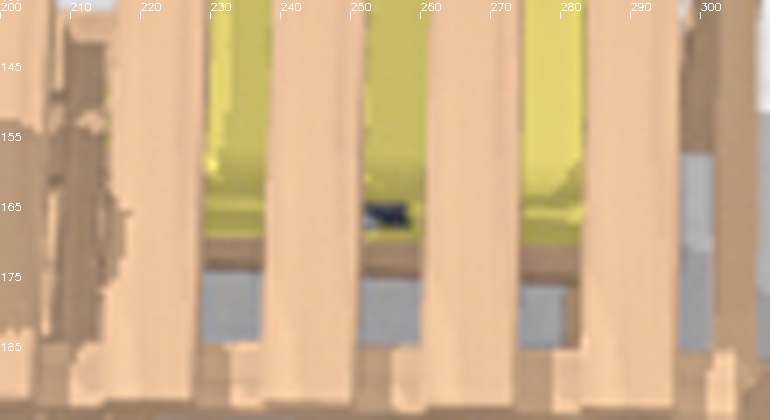

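View pics/scene_g.png

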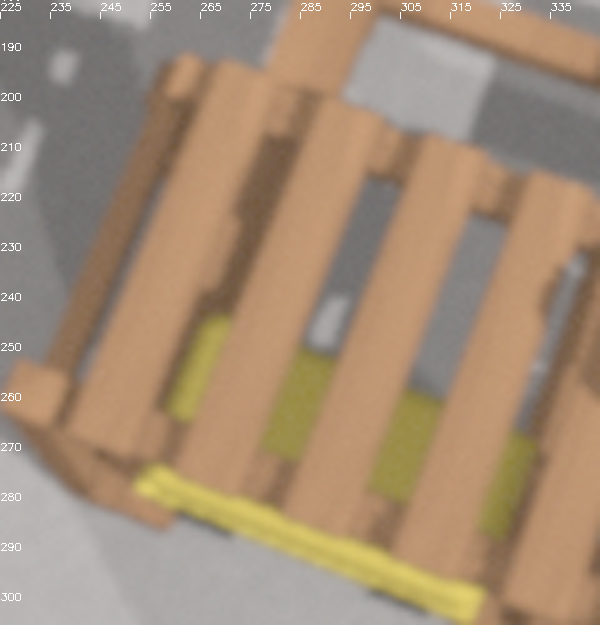

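Run:
```python
from h import *
import pickle
from scipy.optimize import curve_fit
im=pickle.load(open("top.pkl","rb")); a=np.load("top_avg.npy").mean(2)
sg=lambda x,a,b,c,s:a+b/(1+np.exp(-(x-c)/s))
pts=[]
for c in list(range(230,237))+list(range(252,259))+list(range(275,280)):
    col=a[171:181,c]; x=np.arange(171,181)
    k=x[np.argmax(np.diff(col))]+.5
    sel=(x>k-3)&(x<k+5)
    try:
        p,_=curve_fit(sg,x[sel],a[x[sel],c],p0=[50,40,k,.3],maxfev=5000); pts.append((c,p[2]))
    except Exception as e: print(c,e)
pts=np.array(pts); print(np.round(pts,2).tolist())
B=back(im,pts,85); f=np.polyfit(B[:,1],B[:,0],1); print("x vs y slope",f, "res",np.std(B[:,0]-np.polyval(f,B[:,1])), "x at y=101",np.polyval(f,101))
# rack: bearer front edges & sides
def edge_h(c,lo,hi):
    col=a[lo:hi,c]; d=np.abs(np.diff(col)); k=d.argmax(); 
    w=d[max(0,k-1):k+2]; return lo+.5+ (np.arange(max(0,k-1),max(0,k-1)+len(w))*w).sum()/w.sum()
for r,(c0,c1) in (("R bearer",(281,295)),("L",(207,217))):
    print(r,[round(edge_h(c,266,276),2) for c in range(c0,c1)])
    print([a[266:276,c].round().astype(int).tolist() for c in (c0+4,)])
def edge_v(r,lo,hi):
    row=a[r,lo:hi]; d=np.abs(np.diff(row)); k=d.argmax(); return lo+.5+k
R=[];L=[];
rows=np.arange(235,268,2)
print([ (r,edge_v(r,290,301),edge_v(r,274,284)) for r in rows])
N=[]
for i in range(9):
    m=arm.get_image("top")
    rf=arm.landmark_of("rear_face",m); rr=arm.landmark_of("rear",m)
    N.append((back(m,rf[0]["xy"],89)[0][:2] if rf else [np.nan]*2, back(m,rr[0]["xy"],77)[0][:2] if rr else [np.nan]*2))
N=np.array(N); print(N.round(0).tolist(), np.nanmean(N,0),np.nanmedian(N,0))
```

```text
[[230.0, 173.59], [231.0, 173.63], [232.0, 173.72], [233.0, 173.57], [234.0, 173.52], [235.0, 173.87], [236.0, 173.97], [252.0, 174.07], [253.0, 174.51], [254.0, 174.49], [255.0, 174.5], [256.0, 174.55], [257.0, 174.87], [258.0, 174.97], [275.0, 175.46], [276.0, 175.51], [277.0, 175.56], [278.0, 175.93], [279.0, 175.98]]
x vs y slope [5.30613308e-02 7.04022788e+02] res 0.46463737193354665 x at y=101 709.3819825890487
R bearer [np.float64(273.17), np.float64(273.21), np.float64(274.26), np.float64(274.36), np.float64(274.32), np.float64(274.21), np.float64(273.3), np.float64(274.24), np.float64(274.35), np.float64(274.33), np.float64(274.32), np.float64(274.33), np.float64(274.3), np.float64(274.33)]
[[137, 138, 137, 136, 138, 137, 84, 109, 127, 204]]
L [np.float64(268.5), np.float64(268.56), np.float64(268.5), np.float64(268.5), np.float64(270.73), np.float64(270.75), np.float64(270.84), np.float64(270.75), np.float64(270.73), np.float64(270.72)]
[[143, 143, 143, 149, 141, 90, 118, 117, 114, 115]]
[(np.int64(235), np.float64(295.5), np.float64(279.5)), (np.int64(237), np.float64(295.
[... 701 characters left out ...]
p.float64(295.5), np.float64(278.5)), (np.int64(265), np.float64(295.5), np.float64(278.5)), (np.int64(267), np.float64(295.5), np.float64(278.5))]
[[[709.0, 97.0], [531.0, 274.0]], [[709.0, 105.0], [517.0, -285.0]], [[713.0, 105.0], [765.0, 92.0]], [[708.0, 99.0], [754.0, 101.0]], [[710.0, 97.0], [762.0, 102.0]], [[711.0, 104.0], [748.0, 97.0]], [[706.0, 97.0], [756.0, 102.0]], [[706.0, 101.0], [761.0, 99.0]], [[717.0, 104.0], [760.0, 97.0]]] [[710.09678745 101.13984163]
 [705.88722543  75.46797015]] [[709.26601564 100.92078871]
 [756.0309577   98.93617495]]<stdin>:12: OptimizeWarning: Covariance of the parameters could not be estimated
<stdin>:5: RuntimeWarning: overflow encountered in exp
```

```bash
cat > fit.py <<'E'
from h import *
import pickle
from scipy.optimize import minimize
def boxpts(x,y,yaw,z0,z1,hx=30,hy=95):
    c,s=np.cos(yaw),np.sin(yaw)
    return np.array([[x+c*u-s*v,y+s*u+c*v,z] for z in(z0,z1) for u in(-hx,hx) for v in(-hy,hy)])
def soft(im,p,z0,z1,win,S=8):
    x0,y0,w,h=win
    q=cv2.convexHull(((proj(im,boxpts(*p,z0,z1))+.5-[x0,y0])*S*16).astype(np.int32))
    m=np.zeros((h*S,w*S),np.uint8); cv2.fillPoly(m,[q],255,shift=4)
    return cv2.resize(m,(w,h),interpolation=cv2.INTER_AREA)/255.
def orange(a):
    R,G,B=a[...,0],a[...,1],a[...,2]
    return np.clip(((R-B)/(R+B+1)-.12)/.25,0,1)
E
python3 - <<'E'
from fit import *
res=[]
D=[]
for n,win in (("top",(355,210,95,80)),("scene",(150,130,90,55))):
    im=pickle.load(open(n+".pkl","rb")); a=np.load(n+"_avg.npy")
    x0,y0,w,h=win; o=orange(a)[y0:y0+h,x0:x0+w]
    o=cv2.morphologyEx(o.astype(np.float32),cv2.MORPH_CLOSE,np.ones((5,5)))
    D.append((im,o,win))
def cost(p,ds): return sum(((soft(im,[p[0],p[1],p[2]/100],8,24,w)-o)**2).sum() for im,o,w in ds)
for ds in (D[:1],D[1:],D):
    r=minimize(cost,[511,-298,57.6],args=(ds,),method="Nelder-Mead",options=dict(initial_simplex=[[511,-298,57.6],[516,-298,57.6],[511,-303,57.6],[511,-298,62]],xatol=.02,fatol=.01,maxiter=400))
    print(r.x,r.fun)
p=r.x
for n in("top","scene"):
    im=pickle.load(open(n+".pkl","rb")); a=np.load(n+"_avg.npy")[...,::-1].astype(np.uint8)
    x,y,w,h=(355,210,95,80) if n=="top" else (150,130,90,55)
    b=cv2.resize(a[y:y+h,x:x+w],None,fx=8,fy=8,interpolation=cv2.INTER_CUBIC)
    q=((proj(im,boxpts(p[0],p[1],p[2]/100,24,24)[:4])+.5-[x,y])*8).astype(int)[[0,1,3,2]]
    cv2.polylines(b,[q],True,(0,255,0),1); cv2.imwrite(f"pics/fit_{n}.png",b)
E
```

```text
[ 512.92310938 -300.10998035   57.24119872] 23.61521769003739
[ 509.02818031 -301.95095103   57.51631436] 13.243563199899283
[ 511.7483487  -300.40825559   57.49859835] 115.83590994622877
```

View pics/fit_top.png

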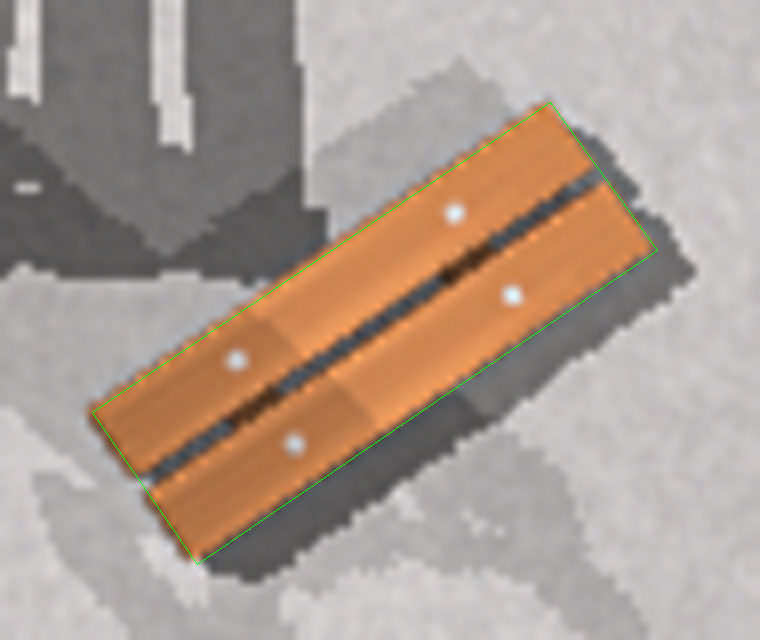

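View pics/fit_scene.png

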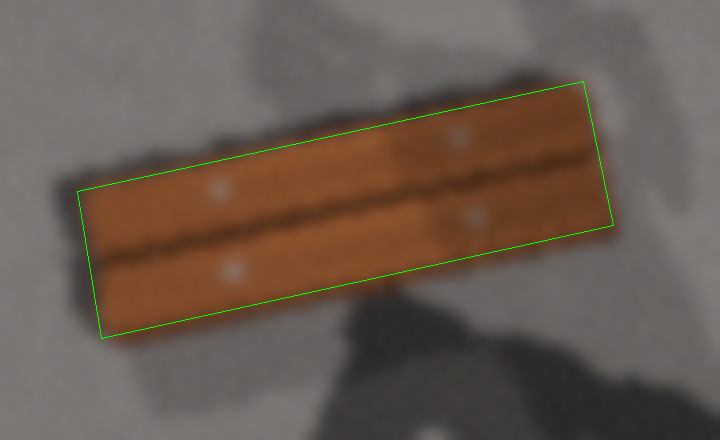

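send_rows(rows=[{"dp": [0, 0, 0], "dr": [0, 0, -0.15], "jaw": -1}, {"dp": [0, 0, 0], "dr": [0, 0, -0.15], "jaw": -1}, {"dp": [0, 0, 0], "dr": [0, 0, -0.15], "jaw": -1}, {"dp": [0, 0, 0], "dr": [0, 0, -0.15], "jaw": -1}, {"dp": [0, 0, 0], "dr": [0, 0, -0.15], "jaw": -1}, {"dp": [0, 0, 0], "dr": [0, 0, -0.15], "jaw": -1}, {"dp": [0, 0, 0], "dr": [0, 0, -0.15], "jaw": -1}, {"dp": [0, 0, 0], "dr": [0, 0, -0.15], "jaw": -1}])

```text
t: 6.0
position: [189.2, -569.4, 231.3]
eef_rot: [3.142, 0.0, -0.044]
ft_force: [0.0, -0.6, 0.5]
gripper_width: 85.6
```

send_rows(rows=[{"dp": [0, 0, 0], "dr": [0, 0, -0.15], "jaw": -1}, {"dp": [0, 0, 0], "dr": [0, 0, -0.15], "jaw": -1}, {"dp": [0, 0, 0], "dr": [0, 0, -0.15], "jaw": -1}, {"dp": [0, 0, 0], "dr": [0, 0, -0.15], "jaw": -1}, {"dp": [0, 0, 0], "dr": [0, 0, -0.017], "jaw": -1}, {"dp": [0.042, -0.005, 0], "dr": [0, 0, 0], "jaw": -1}, {"dp": [0.042, -0.005, 0], "dr": [0, 0, 0], "jaw": -1}, {"dp": [0.042, -0.005, 0], "dr": [0, 0, 0], "jaw": -1}])

```text
t: 6.8
position: [285.9, -490.4, 230.8]
eef_rot: [3.14, 0.002, 0.556]
ft_force: [0.4, -0.3, -0.2]
gripper_width: 85.3
```

send_rows(rows=[{"dp": [0.042, -0.005, 0], "dr": [0, 0, 0], "jaw": -1}, {"dp": [0.042, -0.005, 0], "dr": [0, 0, 0], "jaw": -1}, {"dp": [0.042, -0.005, 0], "dr": [0, 0, 0], "jaw": -1}, {"dp": [0.042, -0.005, 0.02], "dr": [0, 0, 0], "jaw": -1}, {"dp": [0.042, -0.005, 0.03], "dr": [0, 0, 0], "jaw": -1}, {"dp": [0.042, -0.005, 0.03], "dr": [0, 0, 0], "jaw": -1}, {"dp": [0.042, -0.005, 0.02], "dr": [0, 0, 0], "jaw": -1}])

```text
t: 7.5
position: [526.6, -305.3, 135.8]
eef_rot: [3.129, -0.002, 0.532]
ft_force: [-1.1, 0.0, 1.0]
gripper_width: 85.3
```

```bash
cat >> h.py <<'E'
from scipy.spatial.transform import Rotation as Rn
def delta(target,yaw=None,rpy=None):
    o=arm.get_obs(); R=Rn.from_euler("xyz",o["eef_rot"])
    d=R.inv().apply(np.array(target)-o["position"])
    print("t",round(float(o["t"]),2),"pos",np.round(o["position"],1),"rot",np.round(o["eef_rot"],3),"F",np.round(o["ft_force"],2),"w",o["gripper_width"],"q",np.round(o["joints"],2))
    print("tool delta",d.round(1))
    if rpy is not None: print("rotvec tool",(R.inv()*Rn.from_euler("xyz",rpy)).as_rotvec().round(3))
E
python3 -c "
from h import *
delta([512.5,-300.3,3],rpy=[np.pi,0,.573])"
```

```text
t 7.5 pos [ 526.6 -305.3  135.8] rot [ 3.129e+00 -2.000e-03  5.320e-01] F [-1.08  0.01  1.  ] w 85.26090191693993 q [-0.52  0.37 -0.19  1.   -0.    0.52]
tool delta [ -9.9 -13.1 132.6]
rotvec tool [ 0.013 -0.002 -0.041]
```

send_rows(rows=[{"dp": [0, 0, 0], "dr": [0, 0, 0], "jaw": -1}, {"dp": [-0.005, -0.006, 0.02], "dr": [0.013, -0.002, -0.041], "jaw": -1}, {"dp": [0, 0, 0.02], "dr": [0, 0, 0], "jaw": -1}, {"dp": [0, 0, 0.01], "dr": [0, 0, 0], "jaw": -1}, {"dp": [0, 0, 0], "dr": [0, 0, 0], "jaw": -1}])

```text
t: 8.0
position: [521.9, -298.1, 81.6]
eef_rot: [-3.138, 0.001, 0.571]
ft_force: [-0.5, 0.4, 0.0]
gripper_width: 85.2
```

```bash
python3 -c "
from h import *
delta([512.5,-300.3,3],rpy=[np.pi,0,.573])
im=arm.get_image('top'); save(im,'pre')
a=im['image'][180:310,320:480,::-1]; cv2.imwrite('pics/prez.png',cv2.resize(a,None,fx=4.5,fy=4.5))"
```

```text
t 8.0 pos [ 521.9 -298.1   81.6] rot [-3.138e+00  1.000e-03  5.710e-01] F [-0.48  0.42  0.04] w 85.16197612625392 q [-0.52  0.42 -0.26  0.9   0.    0.48]
tool delta [-9.  -2.9 78.6]
rotvec tool [-0.004  0.001 -0.002]
```

View pics/prez.png

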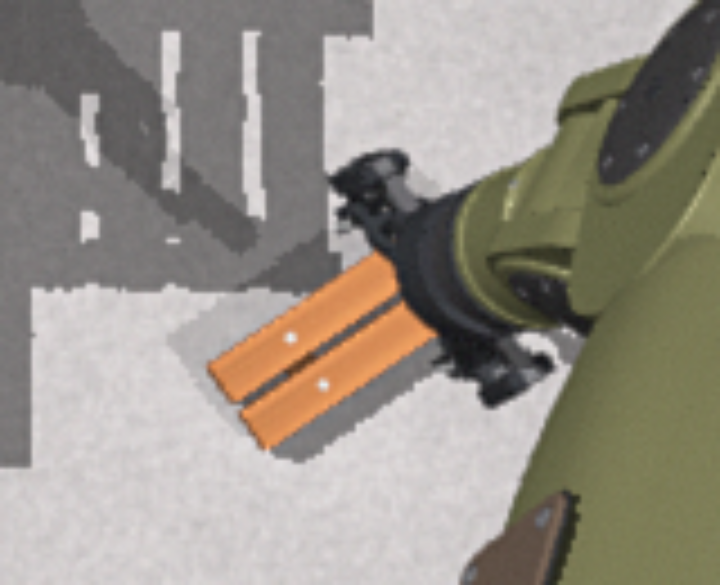

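send_rows(rows=[{"dp": [-0.009, -0.003, 0.0], "dr": [-0.004, 0, 0], "jaw": -1}, {"dp": [0, 0, 0.02], "dr": [0, 0, 0], "jaw": -1}, {"dp": [0, 0, 0.02], "dr": [0, 0, 0], "jaw": -1}, {"dp": [0, 0, 0.01], "dr": [0, 0, 0], "jaw": -1}, {"dp": [0, 0, 0], "dr": [0, 0, 0], "jaw": -1}, {"dp": [0, 0, 0], "dr": [0, 0, 0], "jaw": -1}])

```text
t: 8.65
position: [513.8, -305.8, 38.4]
eef_rot: [3.13, -0.003, 0.565]
ft_force: [0.1, 0.8, -0.1]
gripper_width: 85.5
```

```bash
python3 -c "
from h import *
delta([512.5,-300.3,3],rpy=[np.pi,0,.573])"
```

```text
t 8.65 pos [ 513.8 -305.8   38.4] rot [ 3.13e+00 -3.00e-03  5.65e-01] F [ 0.1   0.76 -0.12] w 85.47385738285502 q [-0.54  0.44 -0.33  0.79 -0.    0.47]
tool delta [ 1.8 -5.8 35.3]
rotvec tool [ 0.011 -0.003 -0.008]
```

send_rows(rows=[{"dp": [0.002, -0.006, 0.01], "dr": [0.011, -0.003, -0.008], "jaw": -1}, {"dp": [0, 0, 0.01], "dr": [0, 0, 0], "jaw": -1}, {"dp": [0, 0, 0.005], "dr": [0, 0, 0], "jaw": -1}, {"dp": [0, 0, 0], "dr": [0, 0, 0], "jaw": -1}, {"dp": [0, 0, 0], "dr": [0, 0, 0], "jaw": -1}])

```text
t: 9.15
position: [513.5, -300.0, 13.3]
eef_rot: [3.139, -0.001, 0.574]
ft_force: [0.1, -1.1, -0.4]
gripper_width: 85.3
```

```bash
python3 -c "
from h import *
delta([512.5,-300.3,3],rpy=[np.pi,0,.573])"
```

```text
t 9.15 pos [ 513.5 -300.    13.3] rot [ 3.139e+00 -1.000e-03  5.740e-01] F [ 0.08 -1.09 -0.45] w 85.28974263422293 q [-0.53  0.47 -0.35  0.75 -0.    0.47]
tool delta [-1.1 -0.3 10.3]
rotvec tool [ 0.002 -0.001  0.001]
```

send_rows(rows=[{"dp": [-0.001, 0, 0.006], "dr": [0, 0, 0], "jaw": -1}, {"dp": [0, 0, 0.003], "dr": [0, 0, 0], "jaw": -1}, {"dp": [0, 0, 0], "dr": [0, 0, 0], "jaw": -1}, {"dp": [0, 0, 0], "dr": [0, 0, 0], "jaw": 1}, {"dp": [0, 0, 0], "dr": [0, 0, 0], "jaw": 1}, {"dp": [0, 0, 0], "dr": [0, 0, 0], "jaw": 1}, {"dp": [0, 0, 0], "dr": [0, 0, 0], "jaw": 1}, {"dp": [0, 0, 0], "dr": [0, 0, 0], "jaw": 1}])

```text
t: 9.95
position: [513.0, -301.0, 4.2]
eef_rot: [3.139, -0.001, 0.574]
ft_force: [-0.7, -1.1, 0.3]
gripper_width: 58.8
```

send_rows(rows=[{"dp": [0, 0, 0], "dr": [0, 0, 0], "jaw": 1}, {"dp": [0, 0, 0], "dr": [0, 0, 0], "jaw": 1}])

```text
t: 10.15
position: [513.0, -301.0, 4.2]
eef_rot: [3.138, -0.001, 0.574]
ft_force: [-0.4, -0.2, -0.0]
gripper_width: 58.5
```

send_rows(rows=[{"dp": [0, 0, -0.02], "dr": [0, 0, 0], "jaw": 1}, {"dp": [0, 0, -0.03], "dr": [0, 0, 0], "jaw": 1}, {"dp": [0, 0, -0.03], "dr": [0, 0, 0], "jaw": 1}, {"dp": [0, 0, -0.03], "dr": [0, 0, 0], "jaw": 1}, {"dp": [0, 0, -0.03], "dr": [0, 0, 0], "jaw": 1}, {"dp": [0, 0, 0], "dr": [0, 0, 0], "jaw": 1}, {"dp": [0, 0, 0], "dr": [0, 0, 0], "jaw": 1}])

```text
t: 10.85
position: [510.3, -299.2, 146.4]
eef_rot: [-3.139, 0.002, 0.574]
ft_force: [-0.8, 0.5, -2.5]
gripper_width: 58.6
```

```bash
python3 -c "
from h import *
delta([540,108,160],rpy=[np.pi,0,-.048])
im=arm.get_image('top'); 
a=im['image'][130:310,190:480,::-1]; cv2.imwrite('pics/lift.png',cv2.resize(a,None,fx=2.7,fy=2.7))"
```

```text
t 10.85 pos [ 510.3 -299.2  146.4] rot [-3.139e+00  2.000e-03  5.740e-01] F [-0.82  0.48 -2.53] w 58.64792316683942 q [-0.53  0.35 -0.2   1.03 -0.    0.47]
tool delta [ 246.  -325.9  -13.2]
rotvec tool [-0.002  0.003  0.622]
```

View pics/lift.png

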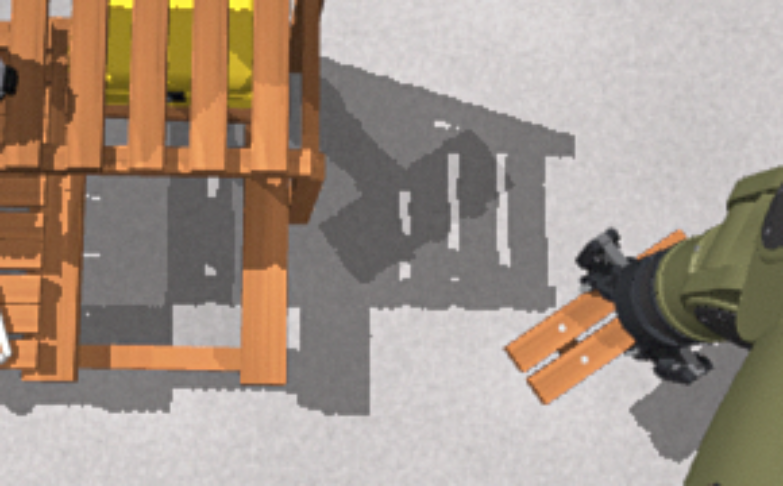

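send_rows(rows=[{"dp": [0, 0, -0.005], "dr": [0, 0, 0.15], "jaw": 1}, {"dp": [0, 0, -0.005], "dr": [0, 0, 0.15], "jaw": 1}, {"dp": [0, 0, 0], "dr": [0, 0, 0.15], "jaw": 1}, {"dp": [0, 0, 0], "dr": [0, 0, 0.15], "jaw": 1}, {"dp": [0, 0, 0], "dr": [0, 0, 0.022], "jaw": 1}, {"dp": [0, 0, 0], "dr": [0, 0, 0], "jaw": 1}])

```text
t: 11.5
position: [505.7, -296.5, 147.3]
eef_rot: [-3.134, 0.015, -0.053]
ft_force: [-1.4, 0.2, -1.3]
gripper_width: 58.5
```

send_rows(rows=[{"dp": [0.001, -0.02, 0], "dr": [0, 0, 0], "jaw": 1}, {"dp": [0.001, -0.04, 0], "dr": [0, 0, 0], "jaw": 1}, {"dp": [0.001, -0.04, 0], "dr": [0, 0, 0], "jaw": 1}, {"dp": [0.001, -0.04, 0], "dr": [0, 0, 0], "jaw": 1}, {"dp": [0.001, -0.04, 0], "dr": [0, 0, 0], "jaw": 1}, {"dp": [0.001, -0.04, 0], "dr": [0, 0, 0], "jaw": 1}, {"dp": [0.001, -0.02, 0], "dr": [0, 0, 0], "jaw": 1}, {"dp": [0, 0, 0], "dr": [0, 0, 0], "jaw": 1}])

```text
t: 12.3
position: [521.6, -49.2, 143.1]
eef_rot: [-3.132, 0.021, -0.033]
ft_force: [-0.1, -0.3, -1.6]
gripper_width: 58.7
```

```bash
python3 -c "
from h import *
delta([540,109,160],rpy=[np.pi,0,-.048])"
```

```text
t 12.3 pos [521.6 -49.2 143.1] rot [-3.132  0.021 -0.033] F [-0.07 -0.29 -1.57] w 58.66836869587171 q [-0.1   0.24 -0.35  1.    0.01  1.5 ]
tool delta [  12.8 -158.9  -15.6]
rotvec tool [-0.009  0.022  0.015]
```

send_rows(rows=[{"dp": [0.002, -0.02, -0.005], "dr": [-0.009, 0.022, 0.015], "jaw": 1}, {"dp": [0.003, -0.04, -0.005], "dr": [0, 0, 0], "jaw": 1}, {"dp": [0.003, -0.04, -0.005], "dr": [0, 0, 0], "jaw": 1}, {"dp": [0.002, -0.03, 0], "dr": [0, 0, 0], "jaw": 1}, {"dp": [0.002, -0.015, 0], "dr": [0, 0, 0], "jaw": 1}, {"dp": [0, 0, 0], "dr": [0, 0, 0], "jaw": 1}, {"dp": [0, 0, 0], "dr": [0, 0, 0], "jaw": 1}])

```text
t: 13.0
position: [539.8, 94.7, 155.4]
eef_rot: [3.137, 0.002, -0.04]
ft_force: [-0.3, -1.1, -0.8]
gripper_width: 58.8
```

```bash
python3 -c "
from h import *
delta([540,109,100],rpy=[np.pi,0,-.048])"
```

```text
t 13.0 pos [539.8  94.7 155.4] rot [ 3.137e+00  2.000e-03 -4.000e-02] F [-0.33 -1.07 -0.83] w 58.80387467536398 q [ 0.18  0.26 -0.29  1.02 -0.    1.79]
tool delta [ -0.3 -14.6  55.3]
rotvec tool [0.005 0.002 0.008]
```

send_rows(rows=[{"dp": [0, -0.014, 0.01], "dr": [0.005, 0.002, 0.008], "jaw": 1}, {"dp": [0, 0, 0.02], "dr": [0, 0, 0], "jaw": 1}, {"dp": [0, 0, 0.015], "dr": [0, 0, 0], "jaw": 1}, {"dp": [0, 0, 0], "dr": [0, 0, 0], "jaw": 1}, {"dp": [0, 0, 0], "dr": [0, 0, 0], "jaw": 1}])

```text
t: 13.5
position: [539.9, 105.8, 106.6]
eef_rot: [-3.141, 0.001, -0.055]
ft_force: [1.0, -0.4, -1.5]
gripper_width: 58.5
```

```bash
python3 -c "
from h import *
delta([540,109,82],rpy=[np.pi,0,-.048])
im=arm.get_image('top'); 
a=im['image'][140:300,180:330,::-1]; cv2.imwrite('pics/ov.png',cv2.resize(a,None,fx=4,fy=3.7))
im=arm.get_image('scene');save(im,'ovs') "
```

```text
t 13.5 pos [539.9 105.8 106.6] rot [-3.141e+00  1.000e-03 -5.500e-02] F [ 1.01 -0.4  -1.51] w 58.5354516708298 q [ 0.19  0.3  -0.36  0.91  0.    1.82]
tool delta [-0.  -3.2 24.6]
rotvec tool [-0.     0.001 -0.007]
```

View pics/ov.png

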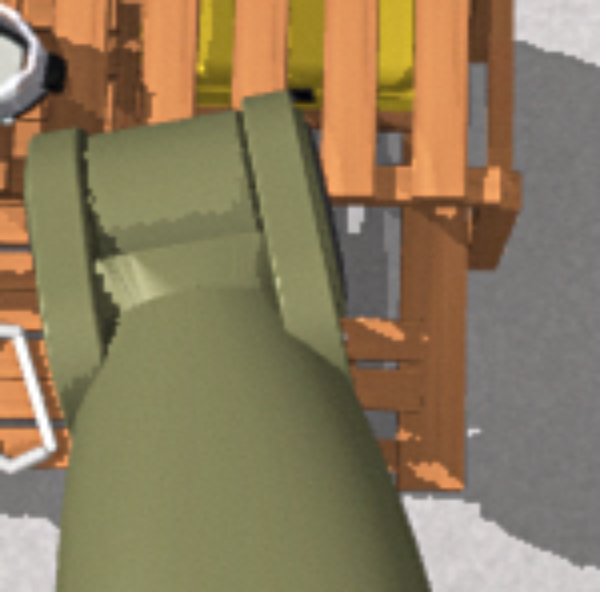

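View pics/ovs.png

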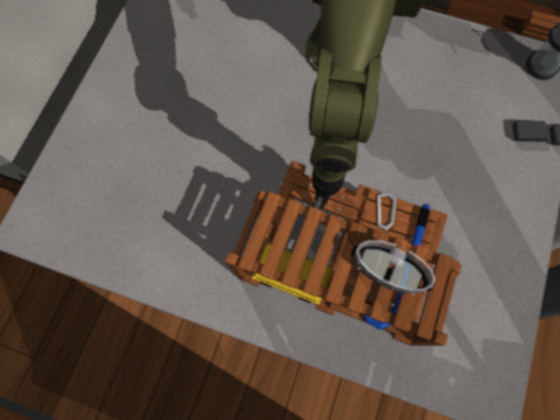

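send_rows(rows=[{"dp": [0, -0.003, 0.008], "dr": [0, 0, -0.007], "jaw": 1}, {"dp": [0, 0, 0.006], "dr": [0, 0, 0], "jaw": 1}, {"dp": [0, 0, 0], "dr": [0, 0, 0], "jaw": 1}])

```text
t: 13.9
position: [541.7, 109.3, 93.6]
eef_rot: [-3.14, -0.002, -0.048]
ft_force: [-0.1, -0.6, -1.5]
gripper_width: 58.3
```

```bash
python3 -c "
from h import *
delta([540,109,82],rpy=[np.pi,0,-.048])"
```

```text
t 13.9 pos [541.7 109.3  93.6] rot [-3.14e+00 -2.00e-03 -4.80e-02] F [-0.09 -0.59 -1.53] w 58.34993843852943 q [ 0.2   0.32 -0.37  0.88  0.    1.82]
tool delta [-1.7  0.4 11.6]
rotvec tool [-0.001 -0.002  0.   ]
```

send_rows(rows=[{"dp": [-0.001, 0, 0.006], "dr": [0, -0.002, 0], "jaw": 1}, {"dp": [0, 0, 0.002], "dr": [0, 0, 0], "jaw": 1}, {"dp": [0, 0, 0], "dr": [0, 0, 0], "jaw": 1}])

```text
t: 14.2
position: [540.7, 109.5, 85.0]
eef_rot: [-3.14, -0.0, -0.048]
ft_force: [0.1, -0.3, -0.8]
gripper_width: 58.5
```

send_rows(rows=[{"dp": [0, 0, 0.002], "dr": [0, 0, 0], "jaw": 1}, {"dp": [0, 0, 0], "dr": [0, 0, 0], "jaw": 1}])

```text
t: 14.4
position: [540.8, 109.5, 82.9]
eef_rot: [-3.14, -0.0, -0.048]
ft_force: [-0.8, 0.4, -1.7]
gripper_width: 58.6
```

send_rows(rows=[{"dp": [0, 0, 0.002], "dr": [0, 0, 0], "jaw": 1}, {"dp": [0, 0, 0], "dr": [0, 0, 0], "jaw": 1}])

```text
t: 14.6
position: [541.2, 109.6, 81.3]
eef_rot: [-3.14, -0.001, -0.048]
ft_force: [-0.4, 0.0, -0.5]
gripper_width: 58.6
```

send_rows(rows=[{"dp": [0, 0, 0.001], "dr": [0, 0, 0], "jaw": 1}, {"dp": [0, 0, 0.001], "dr": [0, 0, 0], "jaw": 1}])

```text
t: 14.8
position: [541.3, 109.6, 81.2]
eef_rot: [-3.14, -0.002, -0.048]
ft_force: [-4.0, -0.4, 10.8]
gripper_width: 58.1
```

send_rows(rows=[{"dp": [0, 0, 0], "dr": [0, 0, 0], "jaw": -1}, {"dp": [0, 0, 0], "dr": [0, 0, 0], "jaw": -1}, {"dp": [0, 0, 0], "dr": [0, 0, 0], "jaw": -1}, {"dp": [0, 0, 0], "dr": [0, 0, 0], "jaw": -1}, {"dp": [0, 0, 0], "dr": [0, 0, 0], "jaw": -1}, {"dp": [0, 0, 0], "dr": [0, 0, 0], "jaw": -1}])

```text
t: 15.4
position: [542.1, 109.7, 81.4]
eef_rot: [-3.139, -0.004, -0.048]
ft_force: [-0.5, 0.8, 0.4]
gripper_width: 85.3
```

send_rows(rows=[{"dp": [0, 0, -0.01], "dr": [0, 0, 0], "jaw": -1}, {"dp": [0, 0, -0.02], "dr": [0, 0, 0], "jaw": -1}, {"dp": [0, 0, -0.03], "dr": [0, 0, 0], "jaw": -1}, {"dp": [0, 0, 0], "dr": [0, 0, 0], "jaw": -1}])

```text
t: 15.8
position: [541.1, 109.4, 144.2]
eef_rot: [-3.14, -0.002, -0.048]
ft_force: [0.6, 1.0, 0.4]
gripper_width: 85.7
```

```bash
python3 -c "
from h import *
delta([470,112,140],rpy=[np.pi,0,-.048])
im=arm.get_image('top'); 
a=im['image'][140:300,180:330,::-1]; cv2.imwrite('pics/pl.png',cv2.resize(a,None,fx=4,fy=3.7))"
```

```text
t 15.8 pos [541.1 109.4 144.2] rot [-3.14e+00 -2.00e-03 -4.80e-02] F [0.58 1.01 0.44] w 85.70858038604173 q [ 0.2   0.27 -0.31  0.99  0.    1.82]
tool delta [-71.2   0.8   4.1]
rotvec tool [-0.002 -0.002  0.   ]
```

View pics/pl.png

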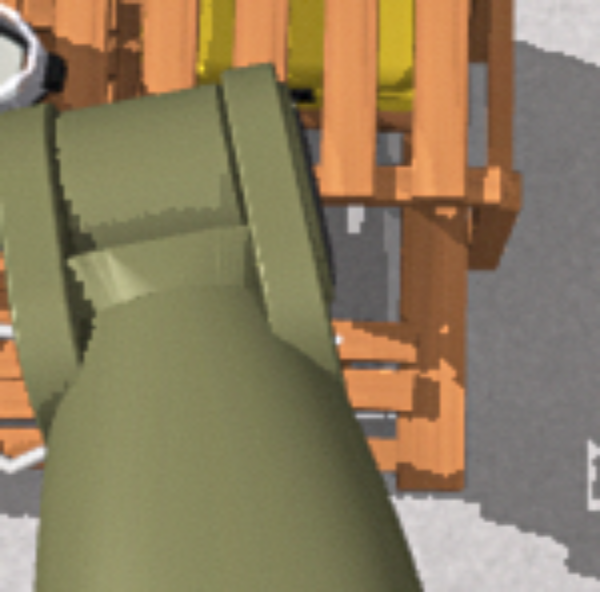

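send_rows(rows=[{"dp": [-0.03, 0, -0.005], "dr": [0, 0, 0], "jaw": -1}, {"dp": [-0.03, 0, -0.005], "dr": [0, 0, -0.15], "jaw": 0.1}, {"dp": [0, 0, 0], "dr": [0, 0, -0.15], "jaw": 0.1}, {"dp": [0, 0, 0], "dr": [0, 0, -0.15], "jaw": 0.1}, {"dp": [0, 0, 0], "dr": [0, 0, -0.15], "jaw": 0.1}, {"dp": [0, 0, 0], "dr": [0, 0, -0.15], "jaw": 0.1}, {"dp": [0, 0, 0], "dr": [0, 0, -0.15], "jaw": 0.1}, {"dp": [0, 0, 0], "dr": [0, 0, -0.15], "jaw": 0.1}])

```text
t: 16.65
position: [473.9, 111.3, 149.0]
eef_rot: [-3.136, 0.004, 1.007]
ft_force: [0.1, 0.4, -0.2]
gripper_width: 38.3
```

send_rows(rows=[{"dp": [0, 0, 0], "dr": [0, 0, -0.15], "jaw": 0.1}, {"dp": [0, 0, 0], "dr": [0, 0, -0.15], "jaw": 0.1}, {"dp": [0, 0, 0], "dr": [0, 0, -0.15], "jaw": 0.1}, {"dp": [0, 0, 0], "dr": [0, 0, -0.068], "jaw": 0.1}, {"dp": [0, 0, 0], "dr": [0, 0, 0], "jaw": 0.1}])

```text
t: 17.15
position: [471.0, 110.7, 145.9]
eef_rot: [-3.129, 0.002, 1.53]
ft_force: [-0.7, -0.2, -0.1]
gripper_width: 38.6
```

send_rows(rows=[{"dp": [0, 0, 0], "dr": [-0.15, 0, 0], "jaw": 0.1}, {"dp": [0, 0, 0], "dr": [-0.15, 0, 0], "jaw": 0.1}, {"dp": [0, 0, 0], "dr": [-0.15, 0, 0], "jaw": 0.1}, {"dp": [0, 0, 0], "dr": [0, 0, 0], "jaw": 0.1}])

```text
t: 17.55
position: [465.5, 107.9, 135.7]
eef_rot: [2.71, 0.005, 1.521]
ft_force: [-1.9, -0.2, -0.3]
gripper_width: 38.1
```

```bash
cat >> h.py <<'E'
def tilt(th,yaw=-0.048):
    ux=np.array([np.cos(yaw),np.sin(yaw),0]); uy=np.array([-np.sin(yaw),np.cos(yaw),0]); k=np.array([0,0,1.])
    z=np.sin(th)*ux-np.cos(th)*k; x=uy; y=np.cross(z,x)
    return Rn.from_matrix(np.c_[x,y,z]).as_euler("xyz")
def line(x): return 102.4+(679.5-x)*.048
E
python3 -c "
from h import *
print(tilt(.5))
delta([482,line(482),84],rpy=tilt(.5))
im=arm.get_image('top'); save(im,'tl'); im=arm.get_image('scene'); save(im,'tls')"
```

```text
[2.64159265 0.         1.52279633]
t 17.55 pos [465.5 107.9 135.7] rot [2.71  0.005 1.521] F [-1.86 -0.23 -0.28] w 38.14225266708079 q [ 0.34 -0.16 -0.89  0.43 -0.16  0.36]
tool delta [ 5.1 -6.9 53.8]
rotvec tool [-0.069  0.005  0.001]
```

View pics/tl.png

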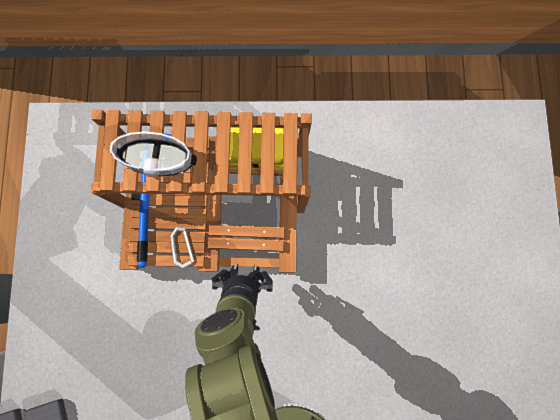

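View pics/tls.png

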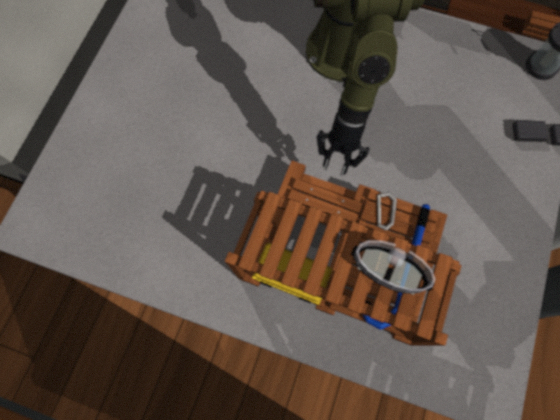

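```bash
cat > dots.py <<'E'
from fit import *
from scipy import ndimage as nd
def blobs(a,win,thr):
    x0,y0,w,h=win; c=a[y0:y0+h,x0:x0+w].astype(float)
    s=c.min(2)-cv2.medianBlur(c.min(2).astype(np.uint8),7)   # whiteness over wood
    l,n=nd.label(s>thr); out=[]
    for i in range(1,n+1):
        ys,xs=np.where(l==i)
        if 2<=len(ys)<=16:
            y1,y2,x1,x2=max(ys.min()-1,0),ys.max()+2,max(xs.min()-1,0),xs.max()+2
            p=np.clip(s[y1:y2,x1:x2],0,None); yy,xx=np.mgrid[y1:y2,x1:x2]
            out.append((x0+(xx*p).sum()/p.sum(),y0+(yy*p).sum()/p.sum(),len(ys),p.sum()))
    return out
E
python3 - <<'E'
from dots import *
im=pickle.load(open("top.pkl","rb")); a=np.load("top_avg.npy")
x,y,yaw=512.92,-300.11,.5724
c,s=np.cos(yaw),np.sin(yaw)
for b in blobs(a,(355,210,95,80),25):
    P=back(im,b[:2],24)[0]; d=P[:2]-[x,y]; print(np.round(b,1),"sec",np.round([c*d[0]+s*d[1],-s*d[0]+c*d[1]],1))
b=cv2.imread("pics/tl.png")[...,::-1]
for q in blobs(b,(205,220,95,40),25): print("now",np.round(q,2),back(im,q[:2],101)[0].round(1))
cv2.imwrite("pics/tlz.png",cv2.resize(b[205:285,195:310,::-1],None,fx=6.5,fy=6.5,interpolation=cv2.INTER_CUBIC))
E
```

```text
[357.7 220.7   9.  826.5] sec [130.1  51.8]
[376.7 226.6   9.  823. ] sec [88.6 18. ]
[393.3 227.8   6.  256.5] sec [ 61.3 -17.5]
[358.  232.9   3.  360. ] sec [102.2  70.3]
[393.1 234.4   2.  194.8] sec [47.1 -6.6]
[411.4 236.2   7.  700. ] sec [ 16.4 -45.1]
[434.8 235.2   2.  270.5] sec [-16.1 -99.6]
[396.6 238.4   5.  412.2] sec [33.3 -8.4]
[357.5 243.1   2.  190. ] sec [80.4 87.1]
[385.2 245.8  11.  812. ] sec [33.7 29.1]
[418.6 246.4   7.  707. ] sec [-16.6 -45. ]
[384.1 254.6   8.  636.2] sec [16.3 45.2]
[391.4 265.    7.  592. ] sec [-16.8  45.1]
[364.3 269.2   4.  199.5] sec [ 13.6 111.7]
[372.5 269.9   3.  275.8] sec [ 0.2 94.8]
[405.3 272.2   6.  290. ] sec [-52.5  25.4]
[373.8 278.2   7.  343.2] sec [-19.6 104.3]
[379.4 280.7   4.  191. ] sec [-33.   95.8]
[390.7 284.8   4.  223.2] sec [-57.9  76.9]
now [277.61 224.61   7.   366.  ] [574.4  31.1 101. ]
now [224.08 224.     6.   632.  ] [576.8 166.5 101. ]
now [209.48 226.09   4.   221.  ] [571.7 203.3 101. ]
now [282.77 228.08   3.   159.  ] [565.5  18.2 101. ]
now [290.82 228.83   7.   298.  ] [563.5  -2.1 101. ]
now [228
[... 205 characters left out ...]
 ]
now [223.38 237.13   2.   205.  ] [543.5 167.7 101. ]
now [227.01 238.27   3.   197.  ] [540.6 158.6 101. ]
now [248.38 237.86   2.   169.  ] [541.3 104.9 101. ]
now [276.7 239.2   3.  212. ] [537.5  33.7 101. ]
now [287.06 240.79   6.   233.  ] [533.3   7.7 101. ]
now [227.42 242.91   7.   578.  ] [528.9 157.4 101. ]
now [263.21 244.3    8.   819.  ] [524.8  67.6 101. ]
now [208.31 246.39   3.   177.  ] [520.5 205.2 101. ]
now [281.85 248.98   3.   117.  ] [512.8  20.9 101. ]
now [254.96 251.07   3.   312.  ] [508.   88.2 101. ]
now [271.4  251.94   8.   962.  ] [505.6  47.1 101. ]
now [277.39 252.05   2.   250.  ] [505.2  32.1 101. ]
now [207.39 256.04   8.   295.  ] [496.4 207.  101. ]
```

View pics/tlz.png

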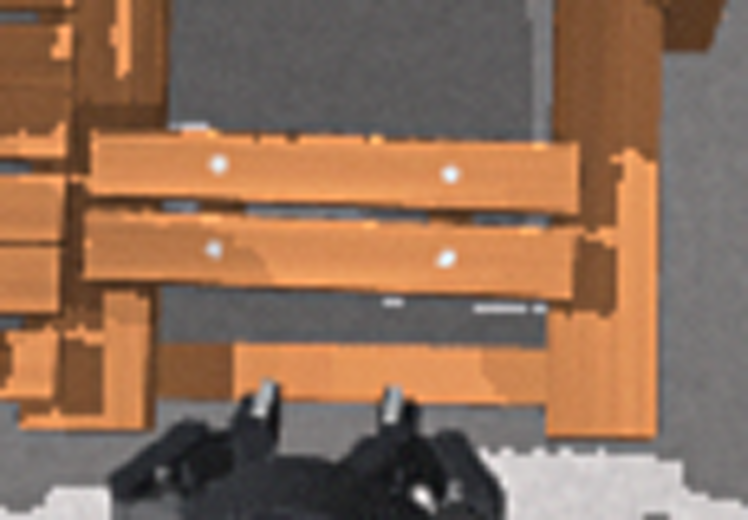

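```bash
python3 -c "
from h import *
delta([482,112.5,84],rpy=tilt(.43))"
```

```text
t 17.65 pos [473.3 110.2 141.9] rot [2.704e+00 2.000e-03 1.521e+00] F [1.49 0.37 1.03] w 38.29753265570328 q [ 0.34 -0.15 -0.88  0.44 -0.16  0.36]
tool delta [  2.9 -16.7  56.1]
rotvec tool [ 0.007  0.003 -0.001]
```

send_rows(rows=[{"dp": [0.001, -0.005, 0.015], "dr": [0.007, 0.003, 0], "jaw": 0.1}, {"dp": [0.001, -0.005, 0.015], "dr": [0, 0, 0], "jaw": 0.1}, {"dp": [0.001, -0.005, 0.015], "dr": [0, 0, 0], "jaw": 0.1}, {"dp": [0, 0, 0.005], "dr": [0, 0, 0], "jaw": 0.1}, {"dp": [0, 0, 0], "dr": [0, 0, 0], "jaw": 0.1}, {"dp": [0, 0, 0], "dr": [0, 0, 0], "jaw": 0.1}])

```text
t: 18.25
position: [496.0, 117.0, 98.6]
eef_rot: [2.704, -0.009, 1.516]
ft_force: [0.0, -0.5, -0.4]
gripper_width: 38.5
```

```bash
python3 -c "
from h import *
delta([482,112.5,84],rpy=tilt(.43))"
```

```text
t 18.25 pos [496.  117.   98.6] rot [ 2.704 -0.009  1.516] F [ 0.03 -0.48 -0.44] w 38.52431988619758 q [ 0.33 -0.04 -0.9   0.3  -0.15  0.36]
tool delta [ -5.4 -18.6   7.4]
rotvec tool [ 0.007 -0.005 -0.01 ]
```

send_rows(rows=[{"dp": [-0.003, -0.008, 0.003], "dr": [0.004, -0.005, -0.01], "jaw": 0.1}, {"dp": [-0.003, -0.008, 0.003], "dr": [0, 0, 0], "jaw": 0.1}, {"dp": [0, -0.003, 0.002], "dr": [0, 0, 0], "jaw": 0.1}, {"dp": [0, 0, 0], "dr": [0, 0, 0], "jaw": 0.1}, {"dp": [0, 0, 0], "dr": [0, 0, 0], "jaw": 0.1}])

```text
t: 18.75
position: [481.8, 111.5, 84.1]
eef_rot: [2.707, -0.0, 1.523]
ft_force: [0.0, -0.2, -0.1]
gripper_width: 38.4
```

```bash
python3 -c "
from h import *
delta([482,112.5,84],rpy=tilt(.43))
F=[]
for i in range(6): im=arm.get_image('top'); F.append(arm.get_obs()['ft_force'])
print(np.mean(F,0),np.std(F,0))
b=im['image'][205:285,195:310,::-1]; cv2.imwrite('pics/p1.png',cv2.resize(b,None,fx=6.5,fy=6.5,interpolation=cv2.INTER_CUBIC))
delta([482,112.5,84],rpy=tilt(.43))"
```

```text
t 18.75 pos [481.8 111.5  84.1] rot [ 2.707 -0.     1.523] F [ 0.01 -0.22 -0.1 ] w 38.378555968935025 q [ 0.33 -0.05 -0.95  0.26 -0.16  0.35]
tool delta [1.  0.1 0.1]
rotvec tool [ 0.005 -0.     0.   ]
[ 0.16418775  0.05487059 -0.13046527] [0.35077348 0.33423871 0.52210245]
t 19.05 pos [482.4 111.7  84.3] rot [ 2.706 -0.     1.523] F [ 0.08  0.2  -1.16] w 38.75577913224907 q [ 0.33 -0.04 -0.95  0.26 -0.16  0.35]
tool delta [ 0.8 -0.5  0.1]
rotvec tool [ 0.006 -0.     0.   ]
```

View pics/p1.png

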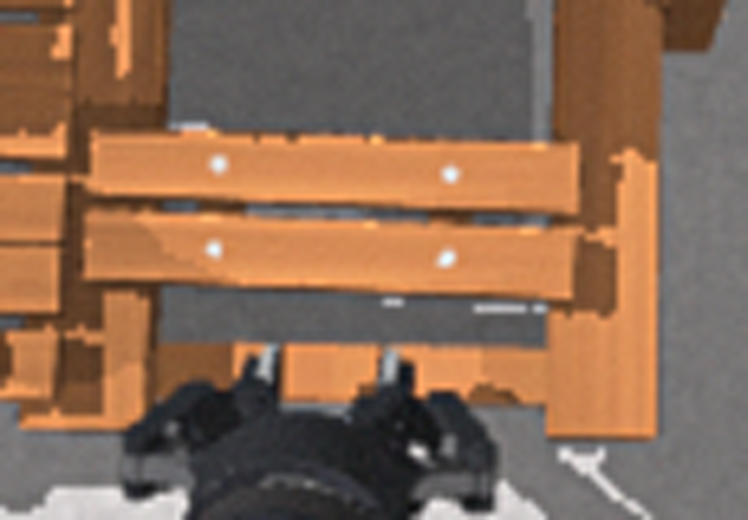

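send_rows(rows=[{"dp": [0, 0.0091, 0.0042], "dr": [0, 0, 0], "jaw": 0.1}, {"dp": [0, 0.0091, 0.0042], "dr": [0, 0, 0], "jaw": 0.1}, {"dp": [0, 0.0091, 0.0042], "dr": [0, 0, 0], "jaw": 0.1}, {"dp": [0, 0.0091, 0.0042], "dr": [0, 0, 0], "jaw": 0.1}, {"dp": [0, 0, 0], "dr": [0, 0, 0], "jaw": 0.1}])

```text
t: 19.55
position: [527.1, 109.8, 84.8]
eef_rot: [2.705, -0.001, 1.523]
ft_force: [0.0, 0.3, 0.9]
gripper_width: 38.4
```

```bash
cat >> h.py <<'E'
def avgF(n=5,name='p'):
    F=[];M=[]
    for i in range(n):
        im=arm.get_image('top'); o=arm.get_obs(); F.append(o['ft_force']); M.append(o["moment"])
    print("F",np.mean(F,0).round(2),"sd",np.std(F,0).round(2),"M",np.mean(M,0).round(3))
    b=im['image'][150:285,195:310,::-1]; cv2.imwrite(f'pics/{name}.png',cv2.resize(b,None,fx=4.4,fy=4.4,interpolation=cv2.INTER_CUBIC))
    return im
E
python3 -c "
from h import *
x=520
im=avgF(4,'p2')
delta([x,112.5-.0687*(x-482),84],rpy=tilt(.43))"
```

```text
F [ 0.12  0.35 -0.13] sd [0.29 0.51 0.45] M [ 0.016  0.453 -0.008]
t 19.75 pos [524.6 109.7  84.1] rot [ 2.707 -0.     1.524] F [0.5  0.07 0.54] w 37.86211082276648 q [ 0.29  0.03 -0.87  0.26 -0.14  0.31]
tool delta [ 0.  -4.3 -1.8]
rotvec tool [ 0.005 -0.001  0.001]
```

View pics/p2.png

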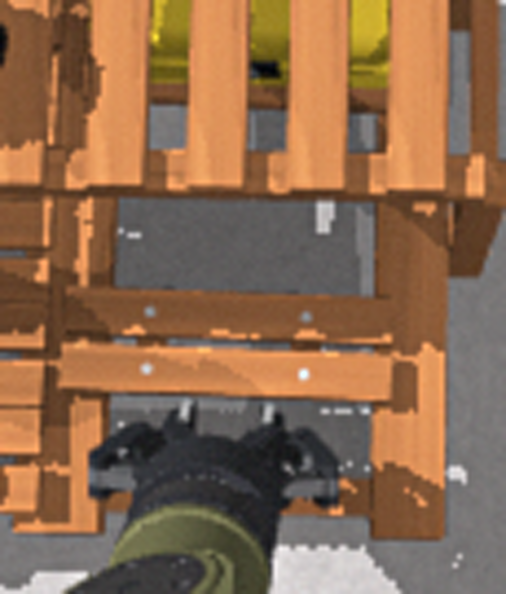

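```bash
cat >> dots.py <<'E'
def pose(im,guess,z=101):
    """section pose from the four screws near the guess"""
    x,y,yaw=guess; a=im["image"]; L=np.array([(u,v) for u in(16.5,-16.5) for v in(45,-45)])
    from scipy.optimize import least_squares
    for rad in (4,2.5):
        c,s=np.cos(yaw),np.sin(yaw); W=np.c_[x+c*L[:,0]-s*L[:,1],y+s*L[:,0]+c*L[:,1],np.full(4,z)]
        uv=proj(im,W); got=[]
        for i,(u,v) in enumerate(uv):
            bl=[b for b in blobs(a,(int(u)-8,int(v)-8,17,17),18) if np.hypot(b[0]-u,b[1]-v)<rad]
            if bl: b=max(bl,key=lambda b:b[3]); got.append((i,b[0],b[1]))
        if len(got)<2: print("few",got); return None
        G=np.array(got); I=G[:,0].astype(int); B=back(im,G[:,1:],z)[:,:2]
        f=lambda p:(np.c_[p[0]+np.cos(p[2])*L[I,0]-np.sin(p[2])*L[I,1],p[1]+np.sin(p[2])*L[I,0]+np.cos(p[2])*L[I,1]]-B).ravel()
        r=least_squares(f,[x,y,yaw],x_scale=[1,1,.01]); x,y,yaw=r.x
    print("section top-frame",np.round(r.x,3),"n",len(got),"rms",round(np.sqrt((r.fun**2).mean()),2)); return r.x
E
python3 -c "
from dots import *
pose(arm.get_image('top'),[566,110,-.048])
"
```

```text
Traceback (most recent call last):
  File "dots.py", line 22, in pose
    bl=[b for b in blobs(a,(int(u)-8,int(v)-8,17,17),18) if np.hypot(b[0]-u,b[1]-v)<rad]
                   ~~~~~^^^^^^^^^^^^^^^^^^^^^^^^^^^^^^^^
  File "dots.py", line 12, in blobs
    out.append((x0+(xx*p).sum()/p.sum(),y0+(yy*p).sum()/p.sum(),len(ys),p.sum()))
                    ~~^~
ValueError: operands could not be broadcast together with shapes (4,7) (3,7)
```

```bash
sed -i 's/p=np.clip(s\[y1:y2,x1:x2\],0,None); yy,xx=np.mgrid\[y1:y2,x1:x2\]/p=np.clip(s[y1:y2,x1:x2],0,None); yy,xx=np.mgrid[y1:y1+p.shape[0],x1:x1+p.shape[1]]/' dots.py
python3 -c "
from dots import *
pose(arm.get_image('top'),[566,110,-.048])
"
```

```text
section top-frame [ 5.65132e+02  1.10479e+02 -9.60000e-02] n 4 rms 2.53
```

```bash
python3 -c "
from dots import *
im=arm.get_image('top')
for q in blobs(im['image'],(215,212,60,30),15): print(np.round(q,2),back(im,q[:2],101)[0].round(1))
"
```

```text
[221.99 213.53   5.   191.  ] [603.7 172.1 101. ]
[228.66 220.32   8.   456.  ] [586.1 155.  101. ]
[264.11 221.57   8.   435.  ] [582.4  65.3 101. ]
[225.29 224.57   7.   311.  ] [575.3 163.4 101. ]
[244.53 224.95   4.   150.  ] [574.1 114.7 101. ]
[264.72 225.56  11.   427.  ] [572.2  63.7 101. ]
[249.01 225.87   3.    77.  ] [571.7 103.4 101. ]
[252.48 225.85   2.    71.  ] [571.7  94.7 101. ]
[222.92 227.57   9.   357.  ] [567.8 169.3 101. ]
[233.76 227.2    2.   126.  ] [568.5 141.9 101. ]
[230.12 229.3    7.   227.  ] [563.3 151.  101. ]
[269.25 229.48   5.   195.  ] [562.1  52.3 101. ]
[227.85 233.31   8.   641.  ] [553.1 156.6 101. ]
[263.58 234.63  11.   821.  ] [549.2  66.6 101. ]
[221.2  240.35   6.   167.  ] [535.5 173.1 101. ]
[236.81 240.6    4.   195.  ] [534.6 133.9 101. ]
[241.15 240.57   2.    86.  ] [534.6 123.  101. ]
[249.23 241.     3.    90.  ] [533.4 102.7 101. ]
```

send_rows(rows=[{"dp": [-0.0003, 0.0055, 0.0025], "dr": [0.003, 0, 0], "jaw": 0.1}, {"dp": [-0.0003, 0.0073, 0.0033], "dr": [0, 0, 0], "jaw": 0.1}, {"dp": [-0.0003, 0.0073, 0.0033], "dr": [0, 0, 0], "jaw": 0.1}, {"dp": [-0.0003, 0.0073, 0.0033], "dr": [0, 0, 0], "jaw": 0.1}, {"dp": [-0.0003, 0.0073, 0.0033], "dr": [0, 0, 0], "jaw": 0.1}, {"dp": [-0.0003, 0.0073, 0.0033], "dr": [0, 0, 0], "jaw": 0.1}, {"dp": [-0.0002, 0.004, 0.002], "dr": [0, 0, 0], "jaw": 0.1}])

```text
t: 20.6
position: [578.6, 105.2, 84.2]
eef_rot: [2.711, -0.0, 1.525]
ft_force: [-1.6, 1.6, 1.7]
gripper_width: 38.3
```

```bash
python3 -c "
from dots import *
delta([600,105.5,84],rpy=tilt(.43))
im=arm.get_image('top')
for q in blobs(im['image'],(215,190,60,40),15): 
  if q[3]>350:print(np.round(q,2),back(im,q[:2],101)[0].round(1))
b=im['image'][150:285,195:310,::-1]; cv2.imwrite('pics/p3.png',cv2.resize(b,None,fx=4.4,fy=4.4,interpolation=cv2.INTER_CUBIC))
"
```

```text
t 20.6 pos [578.6 105.2  84.2] rot [ 2.711 -0.     1.525] F [-1.56  1.58  1.66] w 38.31147871597211 q [ 0.25  0.12 -0.77  0.27 -0.12  0.27]
tool delta [ 1.3 19.4  9.1]
rotvec tool [ 0.001 -0.001  0.002]
[235.   195.26  13.   488.  ] [650.8 139.6 101. ]
[230.51 200.42   7.   458.  ] [637.4 150.9 101. ]
[265.76 201.84   8.   431.  ] [633.2  61.  101. ]
[224.17 207.33  14.   687.  ] [619.6 166.9 101. ]
[224.9  211.99  15.   465.  ] [607.6 164.8 101. ]
[265.11 214.57   8.   456.  ] [600.3  62.7 101. ]
[242.64 222.12  15.   656.  ] [581.3 119.6 101. ]
[250.33 223.22  12.   394.  ] [578.4 100.1 101. ]
```

View pics/p3.png

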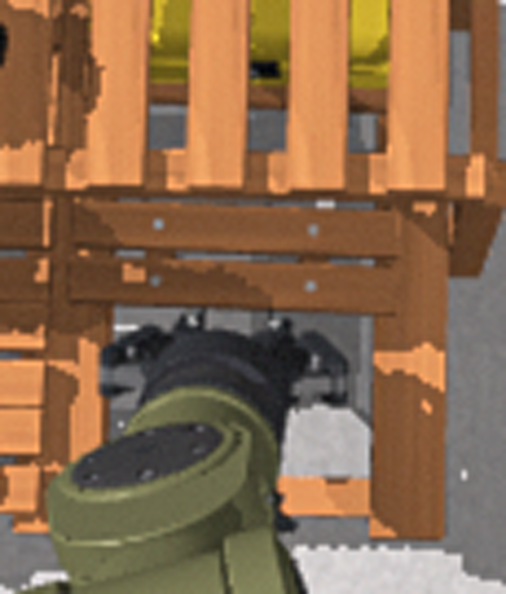

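send_rows(rows=[{"dp": [0, -0.009, -0.004], "dr": [0, 0, 0], "jaw": 0.1}, {"dp": [0, 0, 0], "dr": [-0.07, 0, 0], "jaw": 0.1}, {"dp": [0, 0, 0], "dr": [-0.08, 0, 0], "jaw": 0.1}, {"dp": [0, 0, 0], "dr": [-0.07, 0, 0], "jaw": 0.1}, {"dp": [0, 0, 0], "dr": [0, 0, 0], "jaw": 0.1}, {"dp": [0, 0, 0], "dr": [0, 0, 0], "jaw": 0.1}])

```text
t: 21.25
position: [566.6, 105.4, 84.8]
eef_rot: [2.483, -0.001, 1.524]
ft_force: [-0.2, 0.3, -0.5]
gripper_width: 38.5
```

```bash
python3 -c "
from dots import *
delta([570,106,82],rpy=tilt(.65))
"
```

```text
t 21.25 pos [566.6 105.4  84.8] rot [ 2.483e+00 -1.000e-03  1.524e+00] F [-0.21  0.3  -0.48] w 38.53933015201524 q [ 0.3   0.05 -1.02 -0.13 -0.21  0.28]
tool delta [0.8 0.9 4.3]
rotvec tool [ 0.008 -0.001  0.001]
```

send_rows(rows=[{"dp": [0, 0.006, 0.0047], "dr": [0.03, 0, 0], "jaw": 0.1}, {"dp": [0, 0, 0], "dr": [0, 0, 0], "jaw": 0.1}])

```text
t: 21.45
position: [574.7, 105.4, 85.7]
eef_rot: [2.516, -0.001, 1.525]
ft_force: [1.0, 0.1, 0.3]
gripper_width: 38.7
```

```bash
python3 -c "
from dots import *
delta([582,105.5,83],rpy=tilt(.62))
avgF(5,'p4')
"
```

```text
t 21.45 pos [574.7 105.4  85.7] rot [ 2.516e+00 -1.000e-03  1.525e+00] F [1.04 0.14 0.32] w 38.72939118158447 q [ 0.29  0.06 -0.97 -0.06 -0.19  0.28]
tool delta [0.4 4.3 6.4]
rotvec tool [ 0.006 -0.002  0.001]
F [-0.27 -0.12 -0.39] sd [0.41 0.27 0.56] M [ 0.021  0.61  -0.   ]
```

View pics/p4.png

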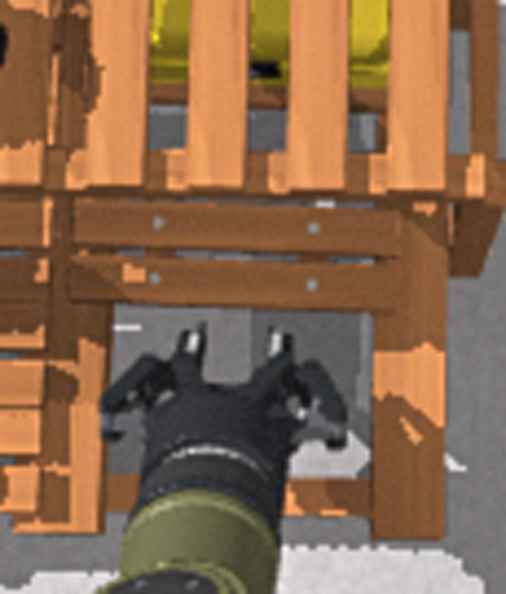

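send_rows(rows=[{"dp": [0, 0.0053, 0.0063], "dr": [0, 0, 0], "jaw": 0.1}, {"dp": [-0.0002, 0.0049, 0.0035], "dr": [0.003, 0, 0], "jaw": 0.1}, {"dp": [-0.0002, 0.0049, 0.0035], "dr": [0, 0, 0], "jaw": 0.1}, {"dp": [-0.0002, 0.0049, 0.0035], "dr": [0, 0, 0], "jaw": 0.1}, {"dp": [-0.0002, 0.0049, 0.0035], "dr": [0, 0, 0], "jaw": 0.1}, {"dp": [-0.0002, 0.0049, 0.0035], "dr": [0, 0, 0], "jaw": 0.1}])

```text
t: 22.3
position: [611.1, 101.8, 79.9]
eef_rot: [2.524, 0.001, 1.526]
ft_force: [-1.7, -0.2, 1.3]
gripper_width: 38.4
```

```bash
python3 -c "
from dots import *
im=avgF(3,'p5')
delta([639,102,83],rpy=tilt(.62))
for q in blobs(im['image'],(215,180,70,40),15): 
  if q[3]>200:print(np.round(q,2),back(im,q[:2],101)[0].round(1))
"
```

```text
F [-0.05 -0.02 -0.27] sd [0.74 0.53 0.58] M [0.021 0.594 0.014]
t 22.45 pos [611.1 101.7  80. ] rot [2.523e+00 1.000e-03 1.525e+00] F [-1.03 -0.55 -0.53] w 38.8205581741405 q [ 0.26  0.13 -0.9  -0.06 -0.17  0.25]
tool delta [ 1.6 24.4 13.7]
rotvec tool [-0.002 -0.001  0.003]
[278.23 181.4   10.   367.  ] [686.5  28.8 101. ]
[225.27 190.27   5.   223.  ] [664.  164.7 101. ]
[233.9 191.3   7.  269. ] [661.1 142.5 101. ]
[279.71 192.18   6.   248.  ] [658.1  25.2 101. ]
[224.8  195.43   9.   437.  ] [650.5 165.7 101. ]
[274.6  196.82  13.   506.  ] [646.1  38.4 101. ]
[230.89 200.84   8.   465.  ] [636.3 150.  101. ]
[266.34 202.13   7.   450.  ] [632.4  59.5 101. ]
[222.05 207.91   8.   349.  ] [618.2 172.2 101. ]
[243.94 208.27   4.   231.  ] [616.9 116.5 101. ]
[234.22 214.14   8.   356.  ] [601.9 141.1 101. ]
[263.5  214.92   8.   345.  ] [599.4  66.8 101. ]
[221.7  217.74   8.   304.  ] [592.9 172.7 101. ]
```

View pics/p5.png

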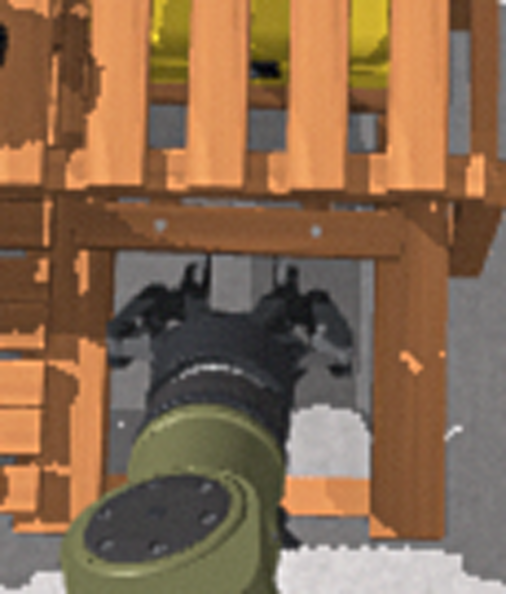

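send_rows(rows=[{"dp": [0, -0.0024, -0.0018], "dr": [0, 0, 0], "jaw": 0.1}, {"dp": [0, 0.0018, -0.0024], "dr": [0, 0, 0.003], "jaw": 0.1}, {"dp": [0, 0.004, 0.0028], "dr": [0, 0, 0], "jaw": 0.1}, {"dp": [0, 0.004, 0.0028], "dr": [0, 0, 0], "jaw": 0.1}, {"dp": [0, 0.004, 0.0028], "dr": [0, 0, 0], "jaw": 0.1}])

```text
t: 22.95
position: [621.7, 101.0, 82.7]
eef_rot: [2.525, -0.001, 1.523]
ft_force: [-0.4, 0.8, -0.1]
gripper_width: 38.1
```

```bash
python3 -c "
from dots import *
delta([639,102,83],rpy=tilt(.62))
"
```

```text
t 22.95 pos [621.7 101.   82.7] rot [ 2.525e+00 -1.000e-03  1.523e+00] F [-0.44  0.76 -0.14] w 38.09536318136602 q [ 0.25  0.15 -0.88 -0.05 -0.17  0.25]
tool delta [ 1.8 14.2  9.7]
rotvec tool [-0.004 -0.001  0.   ]
```

send_rows(rows=[{"dp": [0, 0.0025, 0.0017], "dr": [0, 0, 0], "jaw": 0.1}, {"dp": [0, 0.0025, 0.0017], "dr": [0, 0, 0], "jaw": 0.1}, {"dp": [0, 0.0025, 0.0017], "dr": [0, 0, 0], "jaw": 0.1}])

```text
t: 23.25
position: [632.0, 100.5, 82.8]
eef_rot: [2.525, -0.001, 1.523]
ft_force: [-1.4, -0.5, 0.0]
gripper_width: 38.5
```

```bash
python3 -c "
from dots import *
im=arm.get_image('top')
delta([639,102,83],rpy=tilt(.62))
b=im['image'][150:240,195:310,::-1]; b=np.clip((b/255.)**.6*255,0,255).astype(np.uint8);cv2.imwrite('pics/p6.png',cv2.resize(b,None,fx=6.5,fy=6.5,interpolation=cv2.INTER_CUBIC))
for q in blobs(im['image'],(215,185,70,25),15): 
  if q[3]>200:print(np.round(q,2),back(im,q[:2],101)[0].round(1))
"
```

```text
t 23.3 pos [632.6 100.5  83.1] rot [ 2.525e+00 -1.000e-03  1.523e+00] F [0.22 0.73 0.66] w 38.32139152865197 q [ 0.24  0.16 -0.86 -0.04 -0.17  0.24]
tool delta [1.8 5.1 3.7]
rotvec tool [-0.003 -0.001 -0.   ]
[248.24 190.7    7.   219.  ] [662.5 105.8 101. ]
[234.01 191.41   7.   290.  ] [660.9 142.3 101. ]
[257.13 191.92   8.   276.  ] [659.2  83.  101. ]
[279.69 192.2    6.   252.  ] [658.1  25.3 101. ]
[222.87 201.37  10.   733.  ] [635.1 170.4 101. ]
[244.76 201.15   6.   244.  ] [635.3 114.6 101. ]
[261.7  203.87  13.   720.  ] [628.   71.3 101. ]
[277.8  202.77  12.   576.  ] [630.6  30.3 101. ]
[224.99 202.93   3.   378.  ] [631.  164.9 101. ]
[234.78 205.81  10.   458.  ] [623.4 139.9 101. ]
[263.94 206.91   9.   325.  ] [620.1  65.6 101. ]
```

View pics/p6.png

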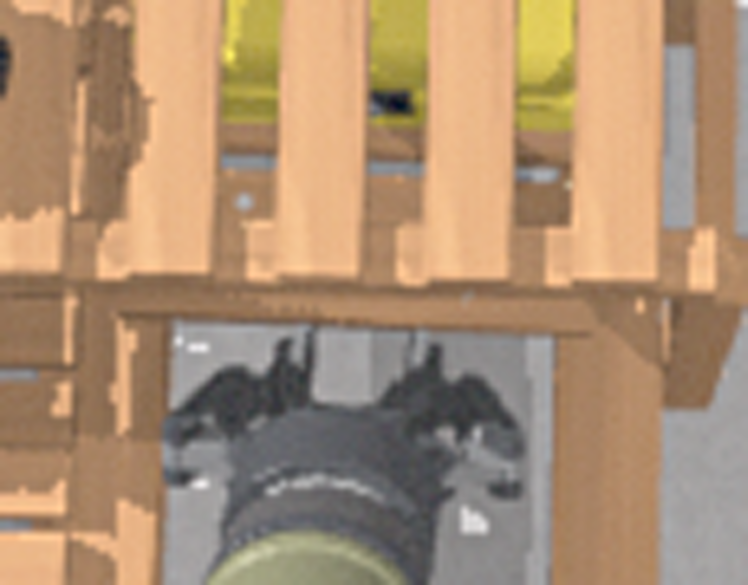

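send_rows(rows=[{"dp": [0, 0.0016, 0.0012], "dr": [0, 0, 0], "jaw": 0.1}, {"dp": [0, 0.0016, 0.0012], "dr": [0, 0, 0], "jaw": 0.1}])

```text
t: 23.5
position: [636.7, 100.3, 82.9]
eef_rot: [2.525, -0.001, 1.523]
ft_force: [-1.1, 0.1, 1.2]
gripper_width: 38.6
```

send_rows(rows=[{"dp": [0, 0.001, 0.0007], "dr": [0, 0, 0], "jaw": 0.1}])

```text
t: 23.6
position: [638.1, 100.3, 82.9]
eef_rot: [2.525, -0.001, 1.523]
ft_force: [-0.2, -0.7, 0.8]
gripper_width: 38.6
```

send_rows(rows=[{"dp": [0, 0.001, 0.0007], "dr": [0, 0, 0], "jaw": 0.1}])

```text
t: 23.7
position: [639.4, 100.2, 82.9]
eef_rot: [2.525, -0.001, 1.523]
ft_force: [-1.4, 0.3, 0.4]
gripper_width: 38.5
```

```bash
python3 -c "
from dots import *
im=avgF(3,'p7x')
delta([639,102,83],rpy=tilt(.62))
b=im['image'][150:240,195:310,::-1]; b=np.clip((b/255.)**.6*255,0,255).astype(np.uint8);cv2.imwrite('pics/p7.png',cv2.resize(b,None,fx=6.5,fy=6.5,interpolation=cv2.INTER_CUBIC))
"
```

```text
F [-0.41  0.48  0.05] sd [0.61 0.47 0.1 ] M [0.036 0.614 0.024]
t 23.85 pos [639.5 100.2  82.9] rot [ 2.525e+00 -1.000e-03  1.523e+00] F [ 0.44  0.17 -0.01] w 38.110046229699265 q [ 0.24  0.17 -0.84 -0.04 -0.16  0.24]
tool delta [ 1.8 -0.5 -0.4]
rotvec tool [-0.003 -0.001 -0.   ]
```

View pics/p7.png

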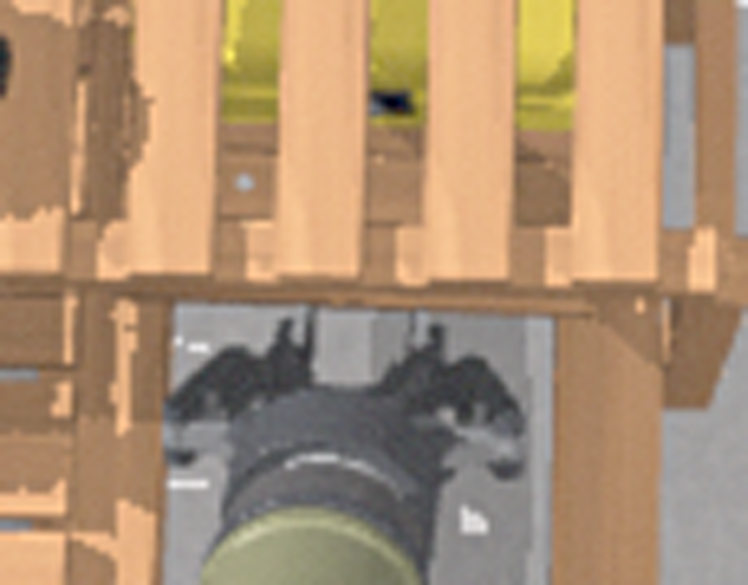

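send_rows(rows=[{"dp": [0, 0.0007, 0.0005], "dr": [0, 0, 0], "jaw": 0.1}])

```text
t: 23.95
position: [640.3, 100.2, 82.9]
eef_rot: [2.525, -0.001, 1.523]
ft_force: [-2.0, -0.4, 0.8]
gripper_width: 38.0
```

send_rows(rows=[{"dp": [0, 0.0007, 0.0005], "dr": [0, 0, 0], "jaw": 0.1}])

```text
t: 24.05
position: [640.7, 100.2, 82.7]
eef_rot: [2.526, -0.001, 1.524]
ft_force: [-8.0, 1.2, 6.1]
gripper_width: 38.7
```

send_rows(rows=[{"dp": [0, 0, 0], "dr": [0, 0, 0], "jaw": 0.1}])

```text
t: 24.15
position: [640.6, 100.3, 82.7]
eef_rot: [2.526, -0.001, 1.524]
ft_force: [-1.5, 0.4, 0.8]
gripper_width: 38.6
```

```bash
python3 -c "
from dots import *
im=avgF(5,'p8x')
delta([639,102,83],rpy=tilt(.62))
b=im['image'][150:240,195:310,::-1]; b=np.clip((b/255.)**.6*255,0,255).astype(np.uint8);cv2.imwrite('pics/p8.png',cv2.resize(b,None,fx=6.5,fy=6.5,interpolation=cv2.INTER_CUBIC))
"
```

```text
F [-2.27  0.39  1.63] sd [0.39 0.3  0.32] M [0.078 0.818 0.018]
t 24.4 pos [640.6 100.3  82.7] rot [ 2.526e+00 -1.000e-03  1.524e+00] F [-2.63  0.88  1.9 ] w 38.32202306339132 q [ 0.24  0.18 -0.84 -0.04 -0.16  0.24]
tool delta [ 1.7 -1.2 -1.3]
rotvec tool [-0.004 -0.001  0.   ]
```

View pics/p8.png

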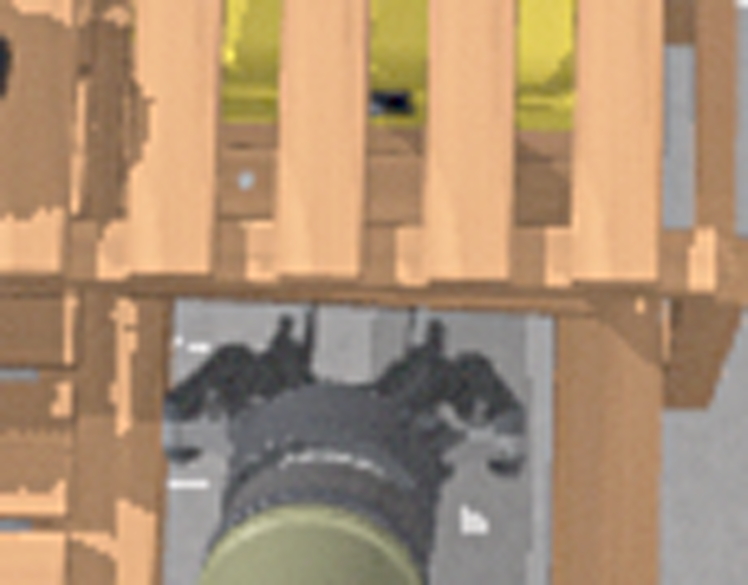

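send_rows(rows=[{"dp": [0, 0.0004, 0.0002], "dr": [0, 0, 0], "jaw": 0.1}])

```text
t: 24.5
position: [640.8, 100.3, 82.6]
eef_rot: [2.526, -0.001, 1.524]
ft_force: [-7.0, 0.8, 5.3]
gripper_width: 38.1
```

```bash
python3 -c "
from dots import *
im=avgF(4,'p9x')
delta([639,102,83],rpy=tilt(.62))
"
```

```text
F [-5.29  0.36  3.96] sd [0.3  0.24 0.22] M [0.053 0.962 0.007]
t 24.7 pos [640.8 100.2  82.7] rot [ 2.526e+00 -1.000e-03  1.524e+00] F [-5.54  0.63  3.83] w 38.623627665037056 q [ 0.24  0.18 -0.84 -0.04 -0.16  0.24]
tool delta [ 1.7 -1.3 -1.4]
rotvec tool [-0.005 -0.001  0.   ]
```

send_rows(rows=[{"dp": [0, 0.0005, 0.0001], "dr": [0, 0, 0], "jaw": 0.1}])

```text
t: 24.8
position: [640.8, 100.3, 82.6]
eef_rot: [2.527, -0.001, 1.524]
ft_force: [-5.8, 1.5, 5.2]
gripper_width: 38.5
```

```bash
python3 -c "
from dots import *
im=avgF(5,'p9x')
delta([639,102,83],rpy=tilt(.62))
"
```

```text
F [-5.55  0.88  4.11] sd [0.67 0.43 0.57] M [5.70e-02 1.02e+00 1.00e-03]
t 25.05 pos [640.8 100.3  82.6] rot [ 2.527e+00 -1.000e-03  1.524e+00] F [-6.38  1.22  3.78] w 38.15983371495939 q [ 0.24  0.18 -0.84 -0.04 -0.16  0.23]
tool delta [ 1.6 -1.3 -1.4]
rotvec tool [-0.005 -0.001  0.001]
```

```bash
python3 -c "
from dots import *
im=arm.get_image('top'); a0=np.load('top_avg.npy'); a1=im['image'].astype(float)
x,y,w,h=220,155,70,40
A=np.vstack([a0[y:y+h,x:x+w],a1[y:y+h,x:x+w]])[...,::-1]; A=np.clip((A/150.)**.7*255,0,255).astype(np.uint8)
cv2.imwrite('pics/cmp.png',cv2.resize(A,None,fx=7.4,fy=7.4,interpolation=cv2.INTER_CUBIC))
# case shift by phase correlation in gaps
g0=a0.mean(2);g1=a1.mean(2)
for n,(c0,c1,r0,r1) in dict(L=(230,236,135,170),M=(252,259,135,170),R=(275,281,135,170)).items():
    p0=g0[r0:r1,c0:c1].mean(1);p1=g1[r0:r1,c0:c1].mean(1)
    xs=np.arange(r0,r1); sh=np.linspace(-3,3,121)
    e=[np.mean((np.interp(xs[4:-4]+s,xs,p1)-p0[4:-4])**2) for s in sh]; print(n,'row shift',round(sh[np.argmin(e)],2))
for c in (232,234,253,255,257,276,278): print(c,g0[166:186,c].round().astype(int).tolist(),g1[166:186,c].round().astype(int).tolist())
"
```

```text
L row shift 0.15
M row shift 0.25
R row shift 0.1
232 [69, 74, 89, 66, 63, 63, 43, 46, 92, 93, 90, 90, 89, 92, 92, 89, 87, 97, 126, 93] [69, 73, 95, 85, 86, 78, 58, 93, 92, 83, 106, 142, 130, 93, 91, 97, 92, 73, 131, 98]
234 [68, 72, 90, 65, 62, 62, 48, 49, 92, 93, 90, 89, 88, 88, 88, 86, 84, 103, 164, 140] [72, 76, 95, 81, 85, 81, 71, 99, 89, 80, 85, 92, 85, 87, 93, 94, 87, 81, 171, 146]
253 [41, 54, 92, 71, 60, 60, 61, 43, 47, 90, 90, 89, 87, 88, 89, 90, 91, 89, 76, 88] [39, 57, 101, 87, 82, 89, 81, 74, 98, 89, 90, 86, 89, 86, 93, 97, 95, 91, 75, 92]
255 [7, 27, 73, 66, 62, 63, 64, 45, 49, 90, 86, 84, 88, 89, 89, 86, 88, 86, 79, 89] [11, 33, 74, 71, 70, 82, 85, 76, 93, 91, 91, 89, 90, 88, 88, 94, 98, 90, 67, 94]
257 [9, 27, 72, 67, 62, 62, 63, 50, 47, 87, 88, 87, 87, 88, 91, 87, 85, 87, 110, 137] [4, 23, 78, 69, 63, 68, 84, 79, 94, 88, 87, 90, 86, 87, 90, 96, 99, 89, 97, 143]
276 [73, 66, 69, 69, 68, 65, 60, 59, 42, 50, 91, 92, 91, 90, 88, 87, 87, 86, 75, 89] [79, 93, 97, 100, 88, 90, 83, 64, 54, 67, 69, 68, 72, 65, 68, 70, 70, 63, 58, 96]
278 [77, 67, 69, 70, 68, 65, 67, 60, 46, 49, 90, 92, 92, 94, 92, 93, 93, 87, 74, 96] [78, 92, 100, 93, 91, 88, 88, 78, 57, 68, 69, 69, 70, 72, 69, 70, 67, 65, 60, 98]
```

View pics/cmp.png

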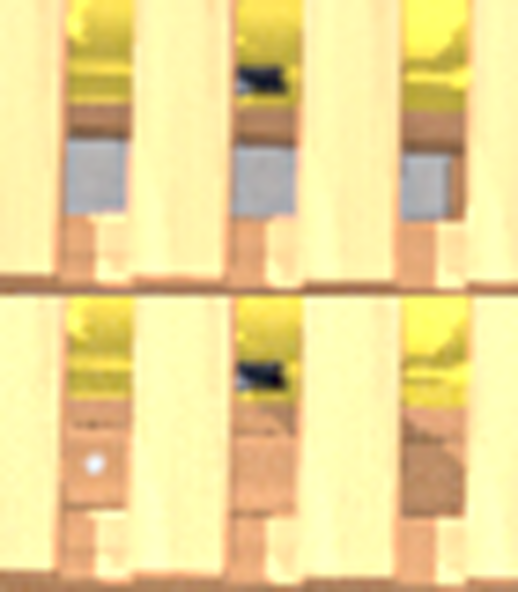

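```bash
python3 -c "
from dots import *
im=arm.get_image('top')
for q in blobs(im['image'],(229,172,8,12),10): print(q); P=back(im,q[:2],101)[0]; y=-.048; print(P, P[:2]-np.array([16.5*np.cos(y)-45*np.sin(y),16.5*np.sin(y)+45*np.cos(y)]))
N=[]
for i in range(8):
    m=arm.get_image('top')
    N.append([ (back(m,r[0]['xy'],z)[0][:2] if (r:=arm.landmark_of(t,m)) else [np.nan]*2) for t,z in(('rear_face',89),('rear',77),('section_mid',89))])
N=np.array(N); print(N.round(0).tolist()); print(np.nanmedian(N,0))
o=arm.get_obs(); print(o['ft_force'],o['t'])
"
```

```text
(np.float64(232.321608040201), np.float64(177.16834170854273), 7, np.float64(398.0))
[698.38574758 147.00144746 101.        ] [679.74558128 102.84497341]
[[[709.0, 105.0], [757.0, 95.0], [681.0, 100.0]], [[708.0, 106.0], [715.0, 98.0], [682.0, 108.0]], [[712.0, 96.0], [757.0, 92.0], [682.0, 97.0]], [[715.0, 98.0], [765.0, 89.0], [688.0, 103.0]], [[716.0, 99.0], [759.0, 100.0], [679.0, 105.0]], [[714.0, 100.0], [758.0, 88.0], [687.0, 107.0]], [[709.0, 102.0], [757.0, 99.0], [688.0, 106.0]], [[710.0, 97.0], [757.0, 93.0], [687.0, 101.0]]]
[[710.73917347  99.38992287]
 [757.35516667  94.27841677]
 [684.46760506 104.07329589]]
[-5.05792708  0.37364141  4.52306657] 26.75
```

```bash
python3 -c "
from dots import *
im=arm.get_image('scene')
c,s=np.cos(-.048),np.sin(-.048)
for n,(x,y,h) in dict(sec=(679.7,102.8,30),rear=(757.5,98.6,47.5)).items():
  P=np.array([[x+c*u-s*v,y+s*u+c*v,101] for u in(-h,h) for v in(-95,95)]); print(n,proj(im,P).round(1).tolist(),'top',proj(arm.get_image('top'),P).round(1).tolist())
a=im['image']; x,y,w,h=235,185,100,105
b=np.clip((a[y:y+h,x:x+w,::-1]/150.)**.6*255,0,255).astype(np.uint8)
s=5.6; b=cv2.resize(b,None,fx=s,fy=s,interpolation=cv2.INTER_CUBIC)
for i in range(0,w,10): cv2.putText(b,str(x+i),(int(i*s),10),0,.35,(255,255,255),1)
for i in range(0,h,10): cv2.putText(b,str(y+i),(0,int(i*s)),0,.35,(255,255,255),1)
cv2.imwrite('pics/sc9.png',b)
"
```

```text
sec [[275.1, 223.5], [343.3, 250.4], [266.1, 244.3], [335.2, 272.0]] top [[286.0, 197.1], [211.7, 194.1], [286.8, 174.3], [213.3, 171.3]]
rear [[265.9, 244.3], [334.9, 272.1], [251.1, 278.5], [321.5, 307.6]] top [[287.0, 174.2], [213.5, 171.2], [288.4, 138.9], [215.9, 136.0]]
```

View pics/sc9.png

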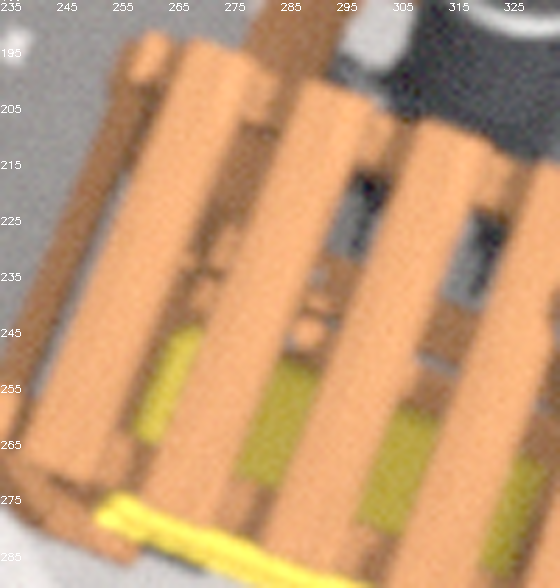

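send_rows(rows=[{"dp": [0, -0.002, -0.0015], "dr": [0, 0, 0], "jaw": 0.1}, {"dp": [0, -0.006, -0.0043], "dr": [0, 0, 0], "jaw": 0.1}, {"dp": [0, -0.008, -0.0058], "dr": [0, 0, 0], "jaw": 0.1}, {"dp": [0, -0.008, -0.0058], "dr": [0, 0, 0], "jaw": 0.1}, {"dp": [0, 0, 0], "dr": [0.1, 0, 0], "jaw": 0.1}, {"dp": [0, 0, 0], "dr": [0.1, 0, 0], "jaw": 0.1}, {"dp": [0, -0.009, -0.0042], "dr": [0, 0, 0], "jaw": 0.1}, {"dp": [0, -0.009, -0.0042], "dr": [0, 0, 0], "jaw": 0.1}])

```text
t: 27.7
position: [580.4, 101.3, 79.4]
eef_rot: [2.739, 0.002, 1.524]
ft_force: [0.2, -0.5, -0.3]
gripper_width: 38.5
```

```bash
python3 -c "
from dots import *
delta([530,105,130])
im=arm.get_image('top'); save(im,'w1')
for q in blobs(im['image'],(229,172,8,12),10): print(q)
b=im['image'][150:240,195:310,::-1]; b=np.clip((b/255.)**.6*255,0,255).astype(np.uint8);cv2.imwrite('pics/w1z.png',cv2.resize(b,None,fx=6.5,fy=6.5,interpolation=cv2.INTER_CUBIC))
"
```

```text
t 27.7 pos [580.4 101.3  79.4] rot [2.739e+00 2.000e-03 1.524e+00] F [ 0.23 -0.53 -0.27] w 38.54056584331157 q [ 0.23  0.14 -0.74  0.3  -0.11  0.26]
tool delta [  1.3 -26.7 -66.3]
(np.float64(232.34708737864077), np.float64(177.18203883495147), 7, np.float64(412.0))
```

View pics/w1z.png

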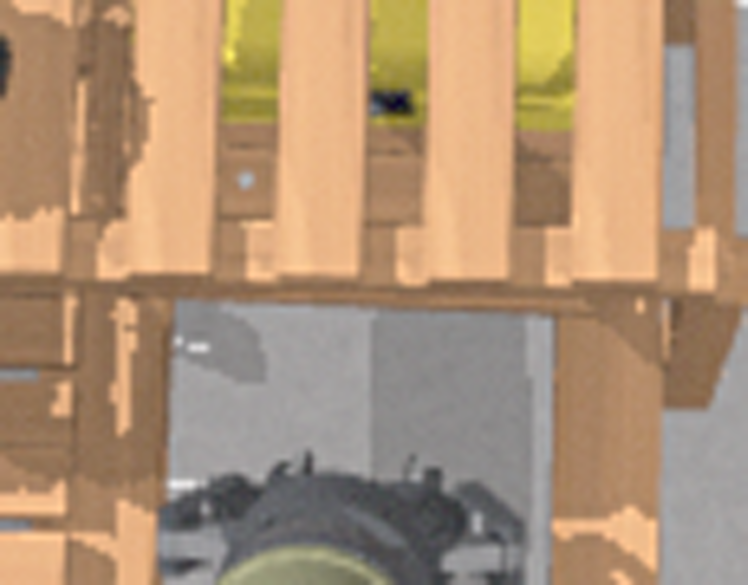

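send_rows(rows=[{"dp": [0, -0.009, -0.01], "dr": [0, 0, 0], "jaw": 0.1}, {"dp": [0, -0.009, -0.02], "dr": [0, 0, 0], "jaw": 0.1}, {"dp": [0, -0.009, -0.025], "dr": [0, 0, 0], "jaw": 0.1}, {"dp": [0, -0.005, -0.02], "dr": [0, 0, 0], "jaw": 0.1}, {"dp": [0, 0, 0], "dr": [0, 0, 0], "jaw": 0.1}, {"dp": [0, 0, 0], "dr": [0, 0, 0], "jaw": 0.1}, {"dp": [0, 0, 0], "dr": [0, 0, 0], "jaw": 0.1}])

```text
t: 28.45
position: [508.2, 103.5, 130.5]
eef_rot: [2.737, 0.003, 1.527]
ft_force: [-0.0, 0.1, -0.9]
gripper_width: 38.4
```

```bash
python3 -c "
from dots import *
delta([530,105,130])
im=arm.get_image('top'); save(im,'w2')
for q in blobs(im['image'],(229,172,8,12),10): print(q)
"
```

```text
t 28.45 pos [508.2 103.5 130.5] rot [2.737 0.003 1.527] F [-0.02  0.07 -0.88] w 38.44718761999646 q [ 0.28 -0.06 -0.81  0.43 -0.13  0.3 ]
tool delta [ 2.4 19.7  8.9]
(np.float64(232.32914572864323), np.float64(177.2035175879397), 7, np.float64(398.0))
```

View pics/w2.png

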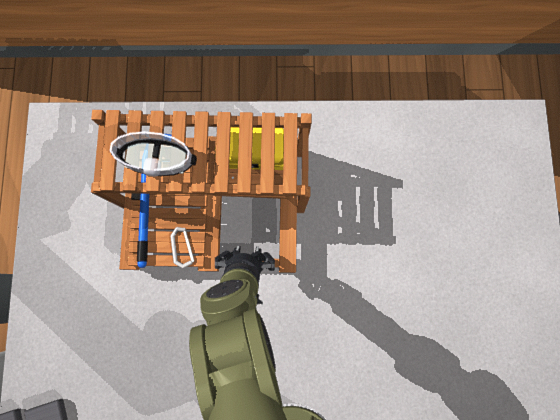

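Everything is in place and the tool is clear: the section lies under the shelf and the mask (150,153), snorkel (143,220) and carabiner (182,247) have not moved. I'm handing the job in.

```bash
python3 -c "
from h import *
print(arm.close_job())"
```

```text
the job is handed in; nothing more can be done
None
```

The loose section is laid cleats down on the right-hand bay's bearers and butted against the rear section. It was pressed snug, the tool was withdrawn clear, and the job was handed in at about 28.5 s.

- **Press:** I held a steady push of about 5.3 to 5.6 N for roughly 2 s with no movement. The force while sliding was only about 1 to 2 N. At first touch one reading peaked at about 8 N, inside the 5 to 11 N range where the rear section can slip, so I eased off at once.
- **Downward component:** The tilted tool also pressed down with about 4 N during the hold. The share that reached the rear section is therefore somewhat less than the push reading.
- **Seam:** In the top view the seam is an even dark line about one pixel wide in all three gaps between the upper slats. It lies where the rear section's front edge was at the start.
- **Disturbance:** The case moved no more than 0.25 px against the first pictures, which is about measurement noise. The mask, snorkel and carabiner look unmoved by eye. The section's one visible screw head did not shift when the tool withdrew.
- **Ends in line:** This is the least certain check, because the rear section's ends are hidden under the upper shelf. The section sits at (679.7, 102.8) mm against an estimated home of (679.5, 102.4). The network estimates of the rear section's sideways position scatter by a few mm, and a later set suggested an offset of about 1 mm, possibly more.

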